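# Stretch a microscope focus spring onto its anchor post with a spring puller

## Task

Take the red-handled spring puller from its blue stand, catch the orange pull loop of the slack focus spring with its hooked toe, and with the puller stretch the spring, lifting its steel hook eye over the brass ball of the anchor post, so that the eye drops right down round the post's neck under the ball and the post holds the spring. Work gently, do not overstretch the spring and never touch its end with the gripper; the post is clamped somewhere along its slot, so feel or look for it first. Then unhook the puller, put it back upright in its stand and let go, leaving the other lab things where they are.

Things in the scene. Friction and masses are not known exactly. Their poses are not given: they have to be found in the camera images.
- focus_base: Fixed focus unit of a microscope: white plate 14 mm thick, x -120 to 110, y -60 to 60 mm, with a black block 66 mm high (knob on each side, to y = +-58) at x -118 to -78 mm. Origin on the bench under the plate, z up. On its x axis stand the spring's pin (x = -60 mm) and the anchor post (x = 40 to 60 mm): x points from pin to post.
- pin (a point): Centre of the pin on which the rear end of the spring turns, at the spring's own height, 36 mm above the bench.
- anchor_mount: Aluminium slot plate 52 x 22 mm, 4 mm thick, on the focus unit (axes alike), with the steel anchor post, which stands clamped anywhere from 10 mm short of to 10 mm beyond the slot's middle along x: its place is not reported, find it by touch or sight. Origin: slot's middle on the white plate, 14 mm above the bench. Post: foot 16 mm across up to 30 mm above the bench, neck 7 mm across, brass ball on top.
- slot_mid (a point): Point above the slot's middle (x = 50 mm, y = 0 of focus_base) at the height of the ball's centre, 45 mm above the bench. The post's brass ball, 12 mm across, top 51 mm above the bench, is centred on this point give or take 10 mm along focus_base's x. The clamp holds against pushes up to 50 N.
- end_loops: Free end of the spring: two flat loops of 4 mm wire in line, first the steel hook eye, then the orange pull loop. Origin: centre of the hook eye; x points along the spring away from the pin, z up, square to the loops. Slack, they lie level with the wire's centre 36 mm above the bench (never lower), the eye 85 mm from the pin. Neither fingers nor arm may touch them.
- hook_eye (a point): Centre of the steel hook eye: an octagon 22 mm over its corners at the wire's centre line, about 16 mm free inside, corners on its +x and -x sides. When hooked, its outer (+x) corner bears on the far side of the post's neck, and its centre is 5 mm short of the post's axis.
- pull_loop (a point): Centre of the orange pull loop, 25 mm beyond the hook eye's centre (110 mm from the pin when slack). In end_loops' frame its wire's centre line runs from x = 11 to 39 mm, with parallel sides at y = -9 and 9 mm between x = 16 and 34 mm, pointed at both ends; free inside 24 x 14 mm.
- spring_stretch (a joint): Stretch of the spring in m: 0 slack, 0.010 to 0.030 when hooked (0.020 with the post at the slot's middle), some 6 mm more with the eye centred over the ball; above 0.044 it is ruined. Pull in N = 140 x (stretch + 0.012): 1.7 N to start it, 3 to 6 N hooked.
- spring_swing (a joint): Sideways angle of the spring about the pin in rad: 0 points at the post, positive turned anticlockwise seen from above (towards +y of focus_base). Starts slack to that side, 0.27 to 0.5. Limits -0.3 and 0.6, a little friction, stays where left.
- spring_lift (a joint): Upward tilt of the spring about the pin in rad: 0 level, up to 0.6; falls back by its own light weight. From about 0.18 the hook eye clears the ball.
- puller: Spring puller, 0.10 to 0.16 kg. Origin on its axis at the underside of its black collar (42 mm across, 6 thick); z up, x the way the toe points (yellow marks on collar and top). Red handle 24 mm square, faces square to x and y, 6 to 62 mm up. Steel shank 6 mm thick down to 45 mm below, there a 6 mm thick toe along +x, end 12 mm from the axis, upper side 39 mm (at its end 37) below the origin.
- stand: Fixed blue stand: square block 58 x 58 mm, 56 mm high, with a square well 30 x 30 mm through it, and a seen-only foot plate. Origin: centre of its underside, on the bench. The puller's shank hangs in the well, its collar resting on the top at 56 mm.
- oil_bottle: Loose amber bottle, 40 mm across, 85 mm high; origin under its centre. Leave it where it is.
- objective: Loose aluminium objective, 34 mm across, 46 mm high; origin under its centre. Leave it.
- dish: Loose white dish, 90 mm across, 16 mm high; origin under its centre. Leave it.
- slide_box: Loose green slide box, 85 x 100 mm, 32 mm high; origin under its centre. Leave it.
Things that resemble listed ones, but are neither listed nor needed, are in the scene too. Several things look just like the stand: the one meant starts farthest to the robot's right.

How it is judged:
On the way, in this order (a step that is already met when the one before it is completed fails the run):
1. the spring is stretched by the puller, by more than 12 mm (value of joint spring_stretch above 0.012 m and contact force between puller and end_loops above 2 N), for 0.2 s.
2. the hook eye is round the post's neck under the ball and the post carries the spring's pull (value of joint spring_stretch between 0.006 and 0.034 m and horizontal distance between hook_eye and slot_mid below 0.022 m and z of hook_eye in the frame of focus_base below 0.042 m and contact force between end_loops and anchor_mount above 1.5 N), for 0.3 s.
At the end, for the whole second after the job is handed in: Hook eye round the post's neck: within 22 mm of the slot's middle, under 42 mm above the bench, spring stretched 6 to 34 mm, the post carrying over 1.5 N. Puller upright (0.12 rad), at rest and let go in its stand: origin 50 to 60 mm up, within 12 mm of the stand's axis (all of step 2 and horizontal distance between puller and stand below 0.012 m and z of puller in the frame of stand between 0.05 and 0.06 m and angle between puller's own z axis and vertical below 0.12 rad and linear speed of puller below 0.02 m/s and contact force between the fingers and puller below 0.1 N); the robot touches nothing.
It fails at once if the gripper or arm touches the spring's end (more than 0.5 N) (contact force between any of the fingers, the arm and end_loops above 0.5 N).
It fails at once if the spring is overstretched (more than 44 mm) (value of joint spring_stretch above 0.044 m).
It fails at once if the spring's end is forced, by the puller or against the post (more than 15 N) (contact force between puller and end_loops above 15 N or contact force between end_loops and anchor_mount above 15 N).
It fails at once if a bystander is disturbed (moved more than 20 mm) (distance of any of oil_bottle, objective, dish, slide_box from where it was at the start of the episode above 0.02 m).
It also fails if it takes over 72 s, if anything falls off the work surface, if the arm or the gripper's body presses on something with over 40 N, if the wrist force passes 120 N, or if a joint passes its speed limit or range.

## Robot

A 7-joint arm with a two-finger parallel gripper is mounted at the origin on the work surface. World frame = base frame: x ahead of the robot, y to its left, z up, the work surface at z = 0. Lengths are in m, angles in rad, forces in N, time in s.
With the tool pointing down it reaches from about 0.425 to 0.875 m from the base axis. Payload 8.4 kg.
Tool frame: the origin (TCP) lies at the very end of the fingers, on their centre line; the grasp point (between the pads) lies 19 mm behind it; z points along the fingers, y is the direction in which the jaws open and shut (so a half turn about z gives the same grasp; the last joint's range is limited). The gripper opens to 87 mm and grips with 3 to 60 N. Pads are 19 mm wide; open, the fingers measure 117 mm over their backs; the gripper's body (75 mm by 190 mm) begins 51 mm behind the grasp point.
Start: joints at [-1.374, 0.333, 0.04, 1.465, -0.013, 1.343, -0.059], TCP at [0.189, 0.622, 0.223] pointing down, gripper open.
Joint ranges: [-2.58, 2.58], [-0.38, 2.09], [-1.3, 1.39], [0.25, 2.4], [-1.5, 4.64], [0.08, 2.09], [-2.65, 2.65]. Speed limits (rad/s): [2.22, 2.22, 2.79, 2.79, 3.14, 3.14, 3.14].

## Interface

Orientations are given as [roll, pitch, yaw] about the fixed x, y, z axes, in that order (R = Rz(yaw) Ry(pitch) Rx(roll)).
In Python, from bench import ctrl gives the robot as it stands. The module is installed in compiled form; this text tells all that it offers.
- The arm moves only by the shell command python3 -m crank 'ROWS' [FORCE]. ROWS is JSON, a list of rows, each a list of 7 numbers: the closure, from 0 (fully open) to 1 (shut), then the shift along the tool's x, y, z in cm, then the turn, a rotation vector about the tool's x, y, z in degrees. A call has 1 to 8 rows; each row shifts and turns the commanded pose from where the row before left it, along the tool's axes as they then stand; what a row does not reach is not made up. A row lasts 1/8 s, in which the tool goes at most 62.5 mm and 10.7 degrees, less where a joint would pass 70% of its speed; a pose out of reach is approached as far as the arm can. A call is refused whole if a number of a shift passes 6.25 or a number of a turn 10.7, either way. A call with a gripper value outside its range is refused whole. The fingers move at their own pace and stop on an object; FORCE is the grip in N (left out, the last holds). Time passes only in rows, so rows that do not move let the fingers close. It gives the time, the measured TCP pose, the force and the opening at its end, in the units of the state.
- ctrl.get_obs(): the state, without advancing time (a new reading comes with each control period).
- ctrl.snapshot(name): name is "side" or "top" or "wrist"; returns a dict with "frame" (400x640x3 uint8, blue, green, red), "camera_matrix" (3x3 intrinsics, pixels), "k1" (the pictures are not rectified: a ray, as slopes to the right and down, at radius r is drawn at 1 + k1 r^2 times it, then the intrinsics apply), "pose" (4x4, takes a point from camera to world coordinates); the wrist camera has in their place "mount" (4x4, takes a point from camera to tool coordinates, whose origin is the TCP and whose axes are the flange's). Camera axes: x right, y down, z forward; pixel columns grow to the right and rows downward; lengths in m; the calibration is good to about 2 mm. A picture is of the moment at which its call begins: read the wrist's pose just before it. There is no depth.
- ctrl.job_done(): hands the job in, once; it reports no verdict.
The state is a dict: "time_s": time; "qpos": joint angles; "joint_vel": joint speeds; "effort": joint torques, N m; "tcp_pos": TCP position; "ee_rot": TCP orientation; "ft_force": force on the tool from outside, world axes, zero at the start; "moment": the same for the moment, N m; "opening": finger opening in m.
Only numpy, scipy, OpenCV 4.12 (cv2) and the standard library are available. Lean on these libraries where they do the work, as an engineer would, in place of code of your own. Each camera call takes 0.05 s, during which the arm holds its last target.

## Working session

There is one attempt and no reset: what is moved stays moved. The work goes in short steps, Python scripts to look and compute and a shell command to move; the robot and the scene stay as the last step left them, time stands still between calls to the robot, and variables do not carry over. Pictures are saved under pics/ and viewed, and the job is handed in when it is done.

```bash
mkdir -p pics; ls; python3 - <<'E'
from bench import ctrl
import cv2, numpy as np
print(ctrl.get_obs())
for n in ["side","top","wrist"]:
    s=ctrl.snapshot(n); cv2.imwrite(f"pics/{n}0.png",s["frame"])
    print(n,s["camera_matrix"],s["k1"],s.get("pose"),s.get("mount"))
E
```

```text
pics
{'time_s': 0.0, 'qpos': array([-1.37421246,  0.33390353,  0.03988671,  1.46629842, -0.01338568,
        1.34330411, -0.0585159 ]), 'joint_vel': array([-0.00125546, -0.00182784, -0.00024212,  0.00066539,  0.00034161,
       -0.00011429, -0.00116608]), 'effort': array([-6.07267684e-04, -6.56355143e+01,  1.33468553e+00, -4.03799701e+01,
       -5.99445985e-02,  4.47689148e-02,  1.99102628e-04]), 'tcp_pos': array([0.18936917, 0.62129676, 0.22165095]), 'ee_rot': array([-3.13995023e+00,  1.29606728e-04,  2.84576645e+00]), 'ft_force': array([-0.0170497 , -0.08324251, -0.16755265]), 'moment': array([ 0.01185224, -0.01216029, -0.01592501]), 'opening': 0.0870688562858629}
side [[419.42129417   0.         323.27135921]
 [  0.         419.42129417 207.7492253 ]
 [  0.           0.           1.        ]] -0.02522868272036494 [[-0.97474315 -0.16776775  0.14741023  0.43956519]
 [-0.22298026  0.69423011 -0.68434228  0.62765057]
 [ 0.01247394 -0.69992752 -0.71410494  0.72528736]
 [ 0.          0.          0.          1.        ]] None
top [[472.39151051   0.         319.87487766]
 [  0.         472.39151051 193.32521313]
 [  0.           0.           1.        ]] -0.132666334153335 [[-0.02395228 -0.99322354  0.11372457  0.47688185]
 [-0.99966751  0.02488215  0.00676393 -0.01171175]
 [-0.0095478  -0.11352475 -0.99348929  1.10491408]
 [ 0.          0.          0.          1.        ]] None
wrist [[327.45329543   0.         324.54558248]
 [  0.         327.45329543 195.27522967]
 [  0.           0.           1.        ]] -0.01031477699553022 None [[-2.66749137e-04 -9.62353951e-01 -2.71799193e-01  7.39210672e-02]
 [ 9.99999282e-01  6.08037412e-05 -1.19670578e-03  6.03566093e-04]
 [ 1.16818095e-03 -2.71799317e-01  9.62353244e-01 -1.62110983e-01]
 [ 0.00000000e+00  0.00000000e+00  0.00000000e+00  1.00000000e+00]]
```

View pics/top0.png

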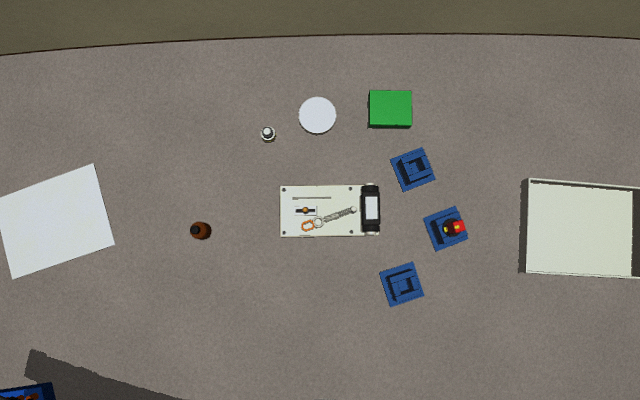

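View pics/side0.png

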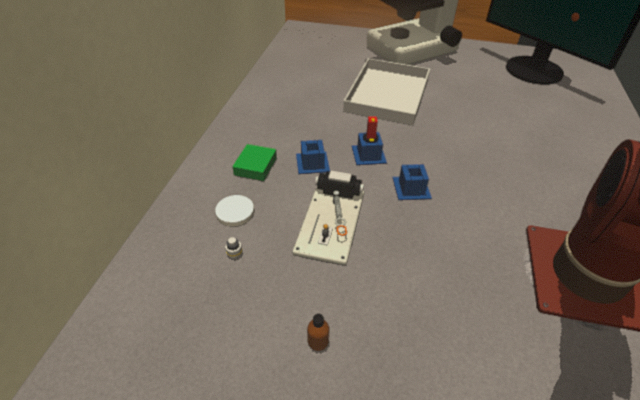

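View pics/wrist0.png

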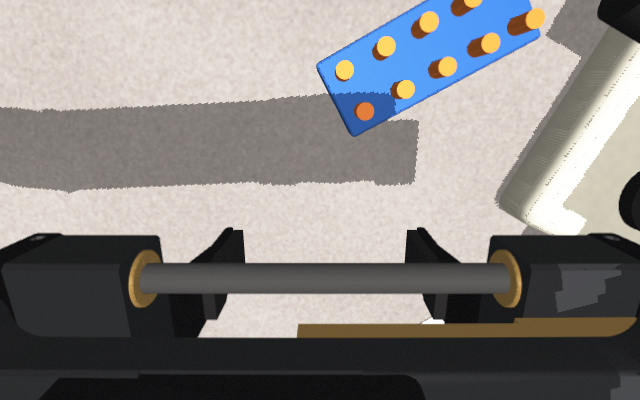

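Top view: stand candidates are at (412,168), (446,228) and (402,284). The one at (446,228) has the largest column, so it is farthest right, and it holds the red puller. The focus unit is at about (330,210), with the spring swung towards its near side. I'll enlarge both.

```bash
python3 - <<'E'
import cv2, numpy as np
t=cv2.imread("pics/top0.png"); s=cv2.imread("pics/side0.png")
a=cv2.resize(t[170:260,265:395],None,fx=6,fy=6,interpolation=cv2.INTER_CUBIC); cv2.imwrite("pics/c1.png",a)
b=cv2.resize(t[140:310,370:480],None,fx=3.5,fy=3.5,interpolation=cv2.INTER_CUBIC);
c=cv2.resize(s[105:205,290:440],None,fx=5,fy=5,interpolation=cv2.INTER_CUBIC); cv2.imwrite("pics/c2.png",b);cv2.imwrite("pics/c3.png",c)
d=cv2.resize(s[165:270,285:385],None,fx=5.5,fy=5.5,interpolation=cv2.INTER_CUBIC); cv2.imwrite("pics/c4.png",d)
E
```

```text
(no output)
```

View pics/c1.png

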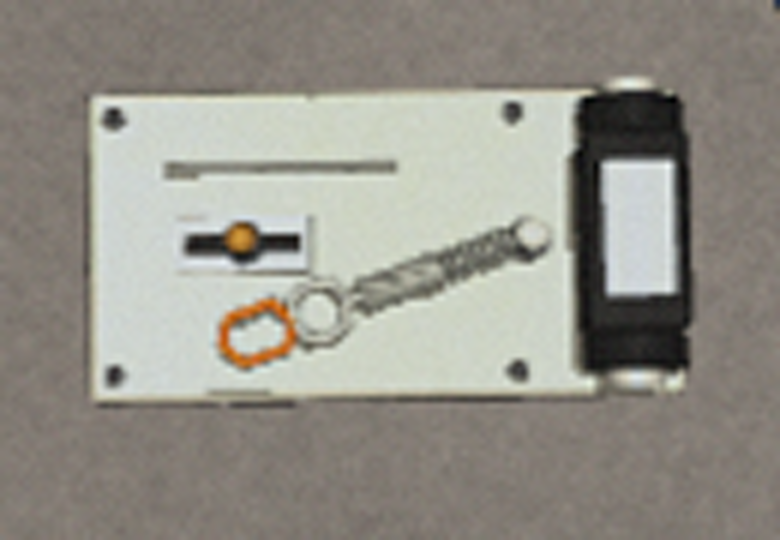

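View pics/c2.png

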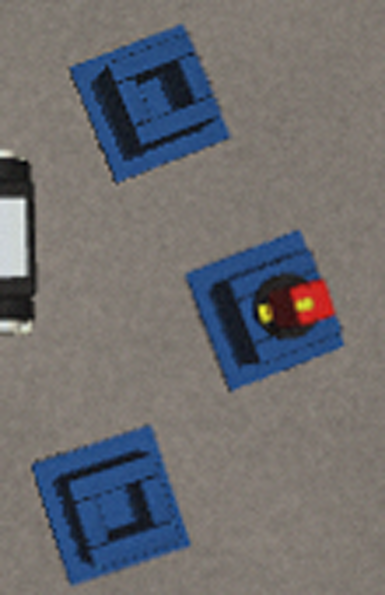

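View pics/c3.png

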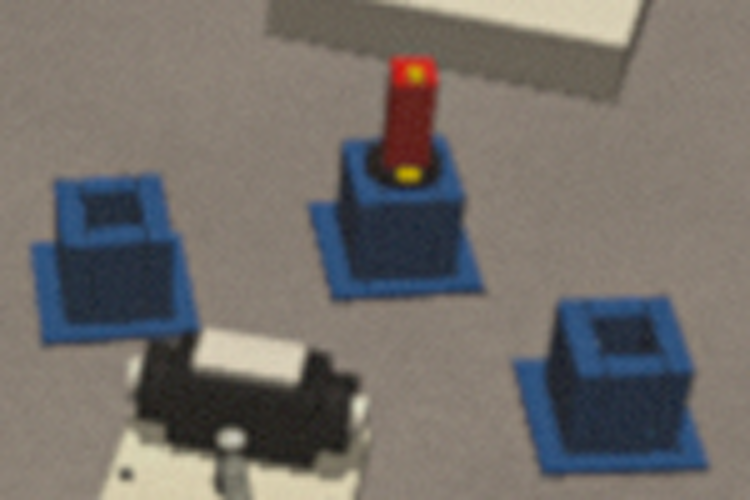

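View pics/c4.png

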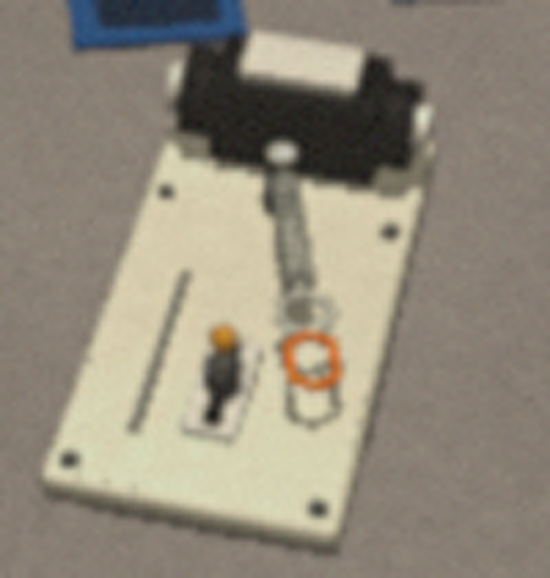

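The crop shows the puller in the right-hand stand, toe mark facing image left (world +y). Next I'll work out coarse positions.

```bash
cat > h.py <<'E'
import numpy as np, cv2
from scipy.spatial.transform import Rotation as Ro
from bench import ctrl
C={'side':(419.42129417,323.27135921,207.7492253,-0.02522868,np.array([[-0.97474315,-0.16776775,0.14741023,0.43956519],[-0.22298026,0.69423011,-0.68434228,0.62765057],[0.01247394,-0.69992752,-0.71410494,0.72528736],[0,0,0,1]])),
'top':(472.39151051,319.87487766,193.32521313,-0.132666334,np.array([[-0.02395228,-0.99322354,0.11372457,0.47688185],[-0.99966751,0.02488215,0.00676393,-0.01171175],[-0.0095478,-0.11352475,-0.99348929,1.10491408],[0,0,0,1]])),
'wrist':(327.45329543,324.54558248,195.27522967,-0.0103147770,None)}
MOUNT=np.array([[-2.66749137e-04,-9.62353951e-01,-2.71799193e-01,7.39210672e-02],[9.99999282e-01,6.08037412e-05,-1.19670578e-03,6.03566093e-04],[1.16818095e-03,-2.71799317e-01,9.62353244e-01,-1.62110983e-01],[0,0,0,1]])
def toolT(o):
    T=np.eye(4);T[:3,:3]=Ro.from_euler('xyz',o['ee_rot']).as_matrix();T[:3,3]=o['tcp_pos'];return T
def P(cam,T=None): return C[cam][4] if cam!='wrist' else T@MOUNT
def ray(cam,px,T=None):
    f,cx,cy,k,_=C[cam]; M=P(cam,T)
    p=cv2.undistortPoints(np.array([[px]],float),np.array([[f,0,cx],[0,f,cy],[0,0,1]]),np.array([k,0,0,0.]))[0,0]
    return M[:3,3],M[:3,:3]@np.array([p[0],p[1],1])
def onz(cam,px,z,T=None):
    o,d=ray(cam,px,T); return o+d*(z-o[2])/d[2]
def proj(cam,X,T=None):
    f,cx,cy,k,_=C[cam]; M=np.linalg.inv(P(cam,T)); X=np.atleast_2d(X)
    c=X@M[:3,:3].T+M[:3,3]; s=c[:,:2]/c[:,2:]; r=(s**2).sum(1,keepdims=True)
    return s*(1+k*r)*f+[cx,cy]
def snap(name,fn):
    o=ctrl.get_obs(); s=ctrl.snapshot(name); cv2.imwrite(f'pics/{fn}.png',s['frame']); T=toolT(o); np.save(f'pics/{fn}.npy',T); return s['frame'],T
def tri(rs):
    A=0;b=0
    for o,d in rs:
        d=d/np.linalg.norm(d);Q=np.eye(3)-np.outer(d,d);A=A+Q;b=b+Q@o
    return np.linalg.solve(A,b)
E
python3 - <<'E'
from h import *
np.set_printoptions(precision=4,suppress=True)
c1=lambda u,v:(265+(u+.5)/6-.5,170+(v+.5)/6-.5)
c2=lambda u,v:(370+(u+.5)/3.5-.5,140+(v+.5)/3.5-.5)
c3=lambda u,v:(290+(u+.5)/5-.5,105+(v+.5)/5-.5)
c4=lambda u,v:(285+(u+.5)/5.5-.5,165+(v+.5)/5.5-.5)
TL=onz('top',c1(92,95),.014);BL=onz('top',c1(95,402),.014);ball=onz('top',c1(242,238),.045);pin=onz('top',c1(532,237),.042)
eye=onz('top',c1(320,311),.036);loop=onz('top',c1(259,332),.036)
print('TL',TL,'BL',BL,np.linalg.norm(TL-BL)); print('ball',ball,'pin',pin,np.linalg.norm((ball-pin)[:2])); print('eye',eye,np.linalg.norm((eye-pin)[:2]),'loop',loop,np.linalg.norm((loop-pin)[:2]))
yb=(BL-TL)/np.linalg.norm(BL-TL); print('base yaw',np.degrees(np.arctan2(yb[1],yb[0]))-90, 'pin->ball',np.degrees(np.arctan2(*(ball-pin)[1::-1])),'pin->eye/loop',np.degrees(np.arctan2(*(eye-pin)[1::-1])),np.degrees(np.arctan2(*(loop-pin)[1::-1])))
print('ball tri',tri([ray('top',c1(242,238)),ray('side',c4(223,337))]),'pin tri',tri([ray('top',c1(532,237)),ray('side',c4(283,152))]))
top=onz('top',c2(305,303),.118);print('puller topmark',top, 'tri', tri([ray('top',c2(305,303)),ray('side',c3(415,74))]))
cm=onz('top',c2(264,312),.062);print('collar mark',cm,'tri',tri([ray('top',c2(264,312)),ray('side',c3(408,174))]))
print(ctrl.get_obs()['qpos'])
E
```

```text
TL [0.6227 0.0885 0.014 ] BL [0.5036 0.0891 0.014 ] 0.11903663249240916
ball [0.563 0.03  0.045] pin [ 0.5609 -0.0789  0.042 ] 0.10896100365501166
eye [0.5354 0.0015 0.036 ] 0.08438791426071207 loop [0.528  0.0247 0.036 ] 0.10871286207700712
base yaw 89.68727074640734 pin->ball 88.89841214455869 pin->eye/loop 107.59792332040665 107.6034761986312
ball tri [0.5631 0.03   0.0466] pin tri [ 0.561  -0.0785  0.0477]
puller topmark [ 0.5129 -0.2915  0.118 ] tri [ 0.5127 -0.2911  0.1196]
collar mark [ 0.5101 -0.2806  0.062 ] tri [ 0.5096 -0.2797  0.0655]
[-1.3742  0.3337  0.0399  1.4661 -0.0134  1.3433 -0.0585]
```

```bash
cat > plan.py <<'E'
import sys; from h import *
def plan(wps, start=None):
    """wps: list of (x,y,z,yawdeg,n rows); tool kept pointing down; prints rows"""
    o=ctrl.get_obs(); T=toolT(o) if start is None else start
    p=T[:3,3].copy(); R=T[:3,:3].copy()
    for x,y,z,yaw,n in wps:
        Rt=Ro.from_euler('xyz',[np.pi,0,np.radians(yaw)]).as_matrix()
        for i in range(n):
            k=n-i
            d=R.T@((np.array([x,y,z])-p)/k)*100
            w=Ro.from_matrix(R.T@Rt).as_rotvec()/k
            print([round(float(v),2) for v in d],[round(float(v),1) for v in np.degrees(w)])
            p=p+R@(np.round(d,2)/100); R=R@Ro.from_rotvec(np.radians(np.round(np.degrees(w),1))).as_matrix()
    return p,R
E
python3 -c "
from plan import *
plan([(0.40,0.48,0.25,150,4),(0.55,0.2,0.25,135,6),(0.58,-0.05,.25,120,5),(.52,-.27,.25,108,5)])"
```

```text
[-6.07, -1.85, -0.7] [-0.0, 0.0, 3.3]
[-6.16, -1.49, -0.7] [-0.0, 0.0, 3.2]
[-6.24, -1.15, -0.7] [-0.0, 0.0, 3.3]
[-6.29, -0.79, -0.7] [-0.1, 0.0, 3.2]
[-4.5, -2.8, -0.0] [0.0, 0.0, 2.5]
[-4.61, -2.6, -0.0] [0.0, 0.0, 2.5]
[-4.72, -2.39, -0.0] [0.0, 0.0, 2.5]
[-4.82, -2.18, -0.0] [0.0, 0.0, 2.5]
[-4.91, -1.97, -0.0] [0.0, 0.0, 2.5]
[-5.0, -1.76, -0.0] [0.0, 0.0, 2.5]
[-3.96, -3.11, -0.0] [0.0, 0.0, 3.0]
[-4.11, -2.9, -0.0] [0.0, 0.0, 3.0]
[-4.26, -2.69, -0.0] [0.0, 0.0, 3.0]
[-4.4, -2.46, -0.0] [0.0, 0.0, 3.0]
[-4.52, -2.22, -0.01] [0.0, 0.0, 3.0]
[-3.21, -3.24, -0.0] [0.0, -0.0, 2.4]
[-3.34, -3.11, -0.0] [0.0, -0.0, 2.4]
[-3.47, -2.96, -0.0] [0.0, -0.0, 2.4]
[-3.59, -2.82, -0.0] [0.0, -0.0, 2.4]
[-3.69, -2.66, -0.01] [0.0, -0.0, 2.4]
```

```bash
python3 -m crank '[[0,-5.5,-1.8,-0.7,0,0,3],[0,-5.5,-1.5,-0.7,0,0,3],[0,-5.5,-1.2,-0.7,0,0,3],[0,-5.5,-1,-0.7,0,0,3],[0,-4.8,-2.6,0,0,0,2.5],[0,-4.8,-2.5,0,0,0,2.5],[0,-4.8,-2.4,0,0,0,2.5],[0,-4.8,-2.2,0,0,0,2.5]]'; python3 -m crank '[[0,-5,-2,0,0,0,2.5],[0,-5,-1.8,0,0,0,2.5],[0,-4,-3,0,0,0,3],[0,-4.1,-2.9,0,0,0,3],[0,-4.3,-2.7,0,0,0,3],[0,-4.4,-2.5,0,0,0,3],[0,-4.5,-2.2,0,0,0,3],[0,0,0,0,0,0,0]]'
python3 -c "
from plan import *
plan([(.52,-.27,.25,108,7)])"
```

```text
time_s: 1.15
tcp_pos: [0.4844, 0.303, 0.2504]
ee_rot: [-3.141, -0.0, 2.46]
ft_force: [0.2, -0.0, 0.1]
opening: 0.0871
time_s: 2.15
tcp_pos: [0.5707, -0.0432, 0.2507]
ee_rot: [-3.141, 0.002, 2.105]
ft_force: [-1.1, -0.6, 0.4]
opening: 0.0869
[-2.42, -2.27, 0.01] [-0.0, 0.0, 1.8]
[-2.49, -2.2, 0.02] [-0.0, 0.0, 1.8]
[-2.56, -2.12, 0.01] [-0.0, 0.0, 1.8]
[-2.62, -2.03, 0.02] [-0.0, 0.0, 1.8]
[-2.69, -1.95, 0.01] [-0.0, 0.0, 1.8]
[-2.75, -1.87, 0.02] [-0.0, 0.0, 1.8]
[-2.8, -1.77, 0.01] [-0.0, 0.1, 1.8]
```

```bash
python3 -c "
from h import *
snap('wrist','w1')"; python3 -m crank '[[0,-2.4,-2.3,0,0,0,1.8],[0,-2.5,-2.2,0,0,0,1.8],[0,-2.6,-2.1,0,0,0,1.8],[0,-2.6,-2,0,0,0,1.8],[0,-2.7,-1.9,0,0,0,1.8],[0,-2.8,-1.9,0,0,0,1.8],[0,-2.8,-1.8,0,0,0,1.8],[0,0,0,0,0,0,0]]'; python3 -c "
from h import *
snap('wrist','w2')"
```

```text
time_s: 3.2
tcp_pos: [0.5204, -0.2697, 0.2508]
ee_rot: [-3.141, 0.001, 1.887]
ft_force: [0.0, 0.2, 0.1]
opening: 0.087
```

View pics/w1.png

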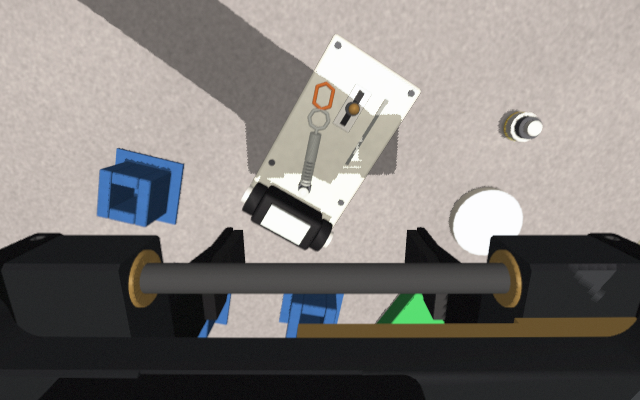

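View pics/w2.png

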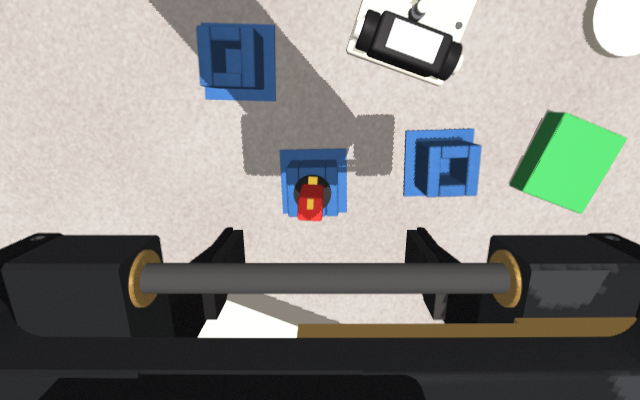

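```bash
python3 - <<'E'
import cv2
a=cv2.imread('pics/w2.png')[140:230,265:365]; cv2.imwrite('pics/c5.png',cv2.resize(a,None,fx=6,fy=6,interpolation=cv2.INTER_CUBIC))
a=cv2.imread('pics/w1.png')[25:205,265:425]; cv2.imwrite('pics/c6.png',cv2.resize(a,None,fx=3.3,fy=3.3,interpolation=cv2.INTER_CUBIC))
a=cv2.imread('pics/w1.png')[70:135,290:390]; cv2.imwrite('pics/c7.png',cv2.resize(a,None,fx=8,fy=8,interpolation=cv2.INTER_CUBIC))
E
```

```text
(no output)
```

View pics/c5.png

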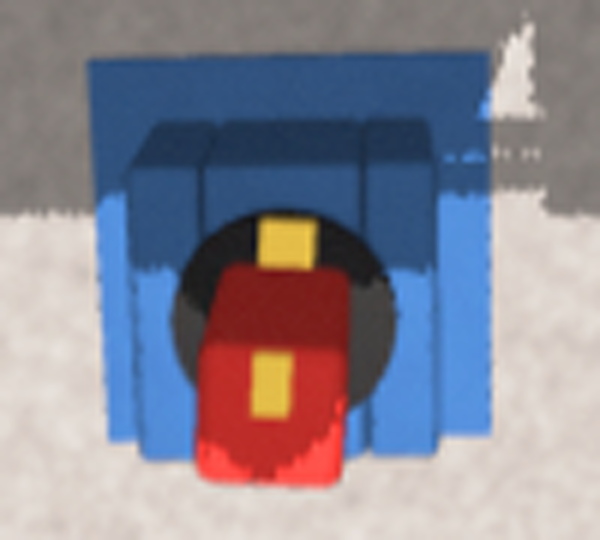

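View pics/c6.png

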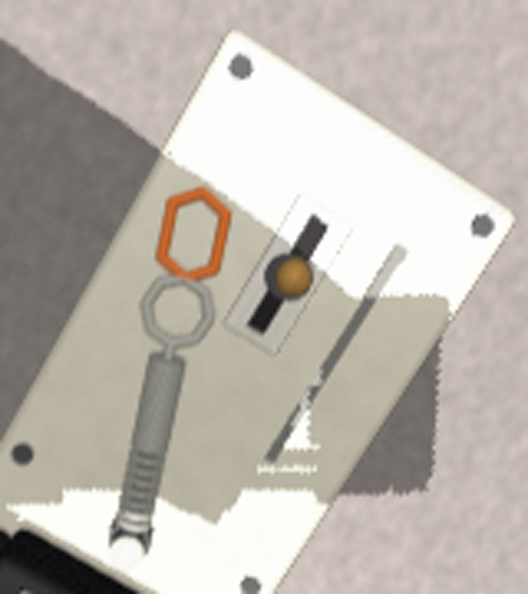

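View pics/c7.png

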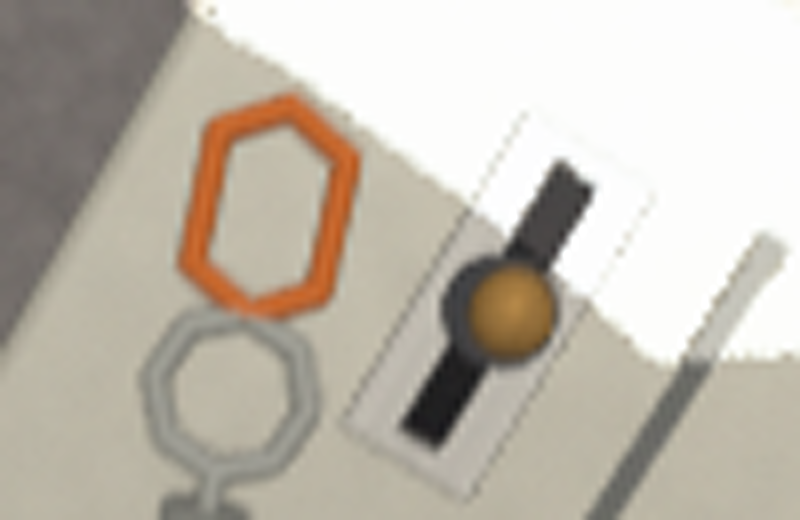

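```bash
python3 - <<'E'
from h import *
np.set_printoptions(precision=4,suppress=True)
T1=np.load('pics/w1.npy');T2=np.load('pics/w2.npy')
c5=lambda u,v:(265+(u+.5)/6-.5,140+(v+.5)/6-.5)
c6=lambda u,v:(265+(u+.5)/3.3-.5,25+(v+.5)/3.3-.5)
c7=lambda u,v:(290+(u+.5)/8-.5,70+(v+.5)/8-.5)
g=lambda a,b:np.degrees(np.arctan2(*(b-a)[1::-1]))
w=lambda p,z:onz('wrist',p,z,T1)
sc=[w(c6(*p),.014) for p in [(241,67),(483,226),(22,454),(250,587)]]
print('screws',*sc)
print('base yaw', g(sc[2],sc[0]),g(sc[3],sc[1]),g(sc[1],sc[0])-90)
eye=w(c7(230,392),.036);loop=w(c7(270,208),.036);tip=w(c7(290,95),.036);near=w(c7(252,318),.036);ball=w(c7(512,312),.045);pin=w(c6(128,549),.045)
print('eye',eye,'loop',loop,'tip',tip,'near',near,'ball',ball,'pin',pin)
print('dirs',g(eye,loop),g(near,tip),g(pin,loop),g(pin,ball),'d',np.linalg.norm((eye-pin)[:2]),np.linalg.norm((loop-eye)[:2]),np.linalg.norm((loop-pin)[:2]),np.linalg.norm((ball-pin)[:2]))
t=[onz('wrist',c5(*p),.118,T2) for p in [(207,343),(350,345),(340,487),(197,480)]]
print('top',*t,np.mean(t,0),'yaw',g(t[3],t[0]),g(t[2],t[1]),g(t[1],t[0])-90)
print('widths',[np.linalg.norm(t[i]-t[i-1]) for i in range(4)])
m=onz('wrist',c5(288,242),.062,T2); tm=onz('wrist',c5(272,385),.118,T2)
print('collar mark',m,'topmark',tm,'collar L/R',onz('wrist',c5(172,320),.062,T2),onz('wrist',c5(397,320),.062,T2))
# stand: top edges front corners
print('stand top front corners', onz('wrist',c5(133,168),.056,T2),onz('wrist',c5(437,168),.056,T2),'back',onz('wrist',c5(142,460),.056,T2),onz('wrist',c5(437,455),.056,T2))
E
```

```text
screws [0.514  0.0816 0.014 ] [0.6143 0.0808 0.014 ] [ 0.5126 -0.0738  0.014 ] [ 0.6128 -0.0748  0.014 ]
base yaw 89.47643366731161 89.45961070224139 89.5613266796274
eye [0.5358 0.002  0.036 ] loop [0.5281 0.0262 0.036 ] tip [0.523  0.0403 0.036 ] near [0.5334 0.0123 0.036 ] ball [0.5634 0.0311 0.045 ] pin [ 0.5623 -0.0773  0.045 ]
dirs 107.7455906882989 110.44963701674183 108.30435544105448 89.44021451609802 d 0.08362901695264076 0.025361733102544963 0.10898917828625951 0.10842191305905156
top [ 0.5013 -0.2875  0.118 ] [ 0.5226 -0.2809  0.118 ] [ 0.5284 -0.3038  0.118 ] [ 0.5064 -0.3098  0.118 ] [ 0.5147 -0.2955  0.118 ] yaw 102.85188244089291 104.12859250374085 -252.7298081512409
widths [np.float64(0.02282395246063078), np.float64(0.02234286287370545), np.float64(0.023641041397872688), np.float64(0.022821360050551513)]
collar mark [ 0.5104 -0.2813  0.062 ] topmark [ 0.513  -0.2909  0.118 ] collar L/R [ 0.4944 -0.3021  0.062 ] [ 0.5341 -0.2891  0.062 ]
stand top front corners [ 0.4792 -0.2782  0.056 ] [ 0.5325 -0.2608  0.056 ] back [ 0.4969 -0.3324  0.056 ] [ 0.5505 -0.3138  0.056 ]
```

```bash
python3 -c "
from plan import *
plan([(.5147,-.2955,.17,107,3),(.5147,-.2955,.067,107,4)])"
```

```text
[-0.81, -0.5, 2.69] [-0.0, 0.0, 0.4]
[-0.82, -0.5, 2.69] [-0.0, 0.0, 0.4]
[-0.82, -0.49, 2.68] [-0.0, 0.0, 0.5]
[0.0, 0.0, 2.58] [-0.0, 0.0, -0.0]
[0.0, 0.0, 2.57] [-0.0, 0.0, -0.0]
[0.0, 0.0, 2.58] [-0.0, 0.0, -0.0]
[0.0, 0.0, 2.57] [-0.0, 0.0, -0.0]
```

```bash
python3 -m crank '[[0,-0.8,-0.5,2.7,0,0,0.4],[0,-0.8,-0.5,2.7,0,0,0.4],[0,-0.8,-0.5,2.7,0,0,0.4],[0,0,0,2.6,0,0,0],[0,0,0,2.6,0,0,0],[0,0,0,2.6,0,0,0],[0,0,0,1.2,0,0,0],[0,0,0,0,0,0,0]]'; python3 -c "
from h import *
snap('wrist','w3')"
```

```text
time_s: 4.25
tcp_pos: [0.5155, -0.2926, 0.0792]
ee_rot: [-3.141, -0.001, 1.873]
ft_force: [0.8, 0.2, -0.2]
opening: 0.0866
```

View pics/w3.png

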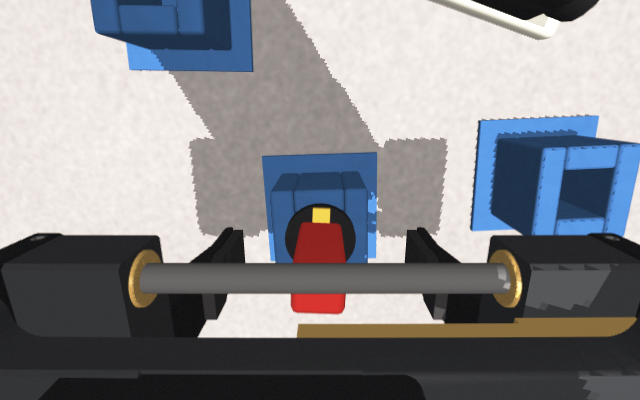

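```bash
python3 -m crank '[[0,-0.2,0,0.6,0,0,0],[0,-0.1,0,0.6,0,0,0],[0.4,0,0,0,0,0,0],[0.6,0,0,0,0,0,0],[0.8,0,0,0,0,0,0],[1,0,0,0,0,0,0],[1,0,0,0,0,0,0],[1,0,0,0,0,0,0]]' 50; python3 -m crank '[[1,0,0,0,0,0,0],[1,0,0,0,0,0,0]]'
```

```text
time_s: 5.3
tcp_pos: [0.5165, -0.2961, 0.0676]
ee_rot: [3.142, 0.0, 1.872]
ft_force: [0.2, 0.3, -0.3]
opening: 0.0349
time_s: 5.55
tcp_pos: [0.5164, -0.2962, 0.0676]
ee_rot: [-3.141, 0.0, 1.872]
ft_force: [-0.8, -0.6, 0.8]
opening: 0.0238
```

```bash
python3 -m crank '[[1,0,0,-1,0,0,0],[1,0,0,-2,0,0,0],[1,0,0,-2,0,0,0],[1,0,0,-2,0,0,0],[1,0,0,-2,0,0,0],[1,0,0,-1,0,0,0],[1,0,0,0,0,0,0]]'; python3 -c "
from h import *
snap('wrist','w4'); snap('side','s4')
from plan import *
plan([(.545,-.06,.17,107,8)])"
```

```text
time_s: 6.42
tcp_pos: [0.5168, -0.2962, 0.1683]
ee_rot: [3.141, 0.001, 1.872]
ft_force: [-0.9, 0.4, -1.5]
opening: 0.0236
[2.71, 1.22, -0.04] [-0.0, -0.0, 0.0]
[2.71, 1.22, -0.04] [-0.0, -0.0, 0.0]
[2.71, 1.22, -0.04] [-0.0, -0.0, 0.0]
[2.71, 1.22, -0.03] [-0.0, -0.0, 0.1]
[2.71, 1.21, -0.04] [-0.0, -0.0, 0.0]
[2.71, 1.21, -0.03] [-0.0, -0.0, 0.1]
[2.71, 1.21, -0.04] [-0.0, -0.0, 0.0]
[2.71, 1.21, -0.03] [-0.0, -0.0, 0.1]
```

View pics/w4.png

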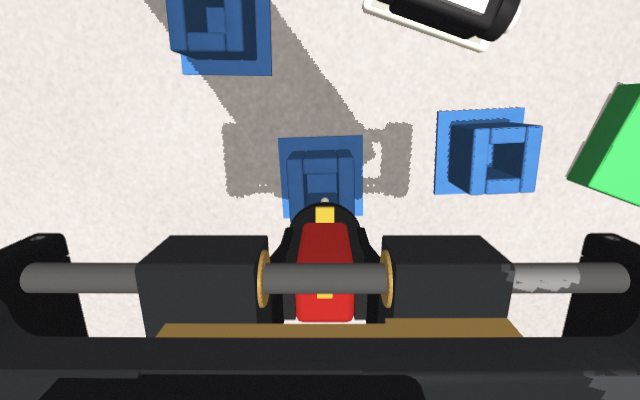

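View pics/s4.png

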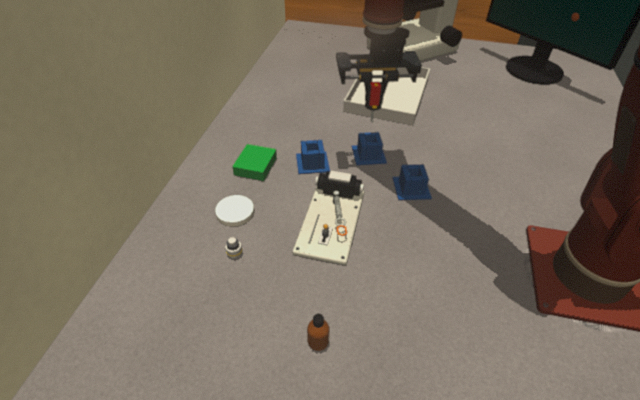

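The puller hangs upright in the jaws. Its toe end just shows at (325,199), ahead of the collar mark at (325,215). Next, its offset in the tool frame.

```bash
python3 - <<'E'
from h import *
a=cv2.imread('pics/w4.png')[175:330,270:380]; cv2.imwrite('pics/c8.png',cv2.resize(a,None,fx=3.8,fy=3.8,interpolation=cv2.INTER_CUBIC))
np.set_printoptions(precision=1,suppress=True)
T=np.eye(4)
for dx in (-.004,-.002,0,.002,.004):
    pts=[(dx+.021,0,.0056),(dx+.012,0,-.0444),(dx-.012,0,-.0444),(dx+.012,0,.0116+.037),(dx+.012,.003,.0116+.037),(dx+.012,.012,-.0444)]
    print(dx,proj('wrist',np.array(pts),T).tolist())
E
```

```text
-0.004 [[323.81899712710856, 212.29724724762752], [323.4269099856599, 273.71313523128606], [323.4961865489759, 324.7480452934136], [324.04136747223595, 204.42717374333938], [328.49256861624724, 204.42757977395823], [353.3605377691454, 273.7172610609259]]
-0.002 [[323.8157588407984, 208.77559651799007], [323.4208451174984, 269.22339725805523], [323.4906507409684, 320.68669450561345], [324.03932681837745, 201.58702836676704], [328.50153778291775, 201.58739326758703], [353.4809931840306, 269.2273853076789]]
0 [[323.8125022242054, 205.23206716031405], [323.4147332286673, 264.6952688129862], [323.4850732242485, 316.5918060062102], [324.0372768394625, 198.7327929914168], [328.5105452295307, 198.73311636402067], [353.60235627034575, 264.6991193013218]]
0.002 [[323.8092271463804, 201.6664805830706], [323.40857384621535, 260.12831015052313], [323.4794535813343, 312.4630038540249], [324.03521748157885, 195.86437602745616], [328.51959115273723, 195.86465746977868], [353.72463576354835, 260.1320233683982]]
0.004 [[323.8059334755372, 198.07865660884386], [323.4023664924675, 255.52207577603116], [323.47379139024906, 308.29990715230343], [324.0331486905296, 192.98168524158368], [328.5286757498377, 192.981924347883], [353.8478404763307, 255.52565208995577]]
```

View pics/c8.png

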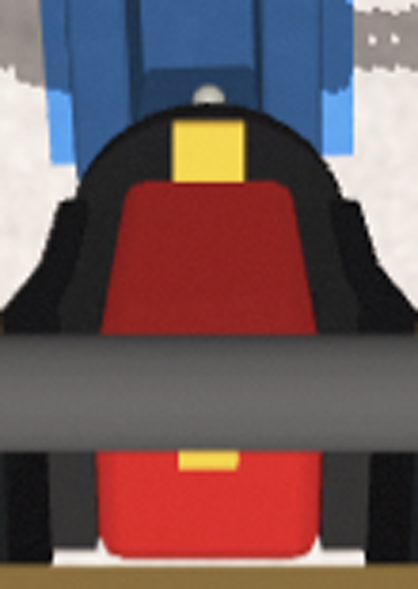

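```bash
python3 -c "
from plan import *
plan([(.5298,.0201,.165,108,10),(.5298,.0201,.11,108,3)])"
```

```text
[2.98, 1.07, 0.02] [-0.0, -0.0, -0.1]
[2.97, 1.07, 0.02] [-0.0, -0.0, -0.1]
[2.97, 1.08, 0.02] [-0.0, -0.0, -0.1]
[2.97, 1.08, 0.02] [-0.0, -0.0, -0.1]
[2.97, 1.09, 0.02] [-0.0, -0.0, -0.1]
[2.97, 1.09, 0.02] [-0.0, -0.0, -0.0]
[2.97, 1.09, 0.02] [-0.0, -0.0, -0.1]
[2.97, 1.1, 0.02] [-0.0, -0.0, -0.0]
[2.96, 1.1, 0.03] [-0.0, -0.0, -0.1]
[2.97, 1.1, 0.02] [-0.0, -0.0, -0.0]
[-0.0, 0.0, 1.83] [-0.0, -0.0, -0.0]
[-0.0, 0.0, 1.84] [-0.0, -0.0, -0.0]
[-0.01, 0.01, 1.83] [-0.0, -0.0, -0.0]
```

```bash
python3 -m crank '[[1,1.5,0.5,0,0,0,-0.1],[1,2.9,1.1,0,0,0,-0.1],[1,4,1.4,0,0,0,-0.1],[1,4.5,1.6,0,0,0,-0.1],[1,4.5,1.6,0,0,0,-0.1],[1,4.5,1.6,0,0,0,-0.1],[1,4,1.5,0,0,0,-0.1],[1,2.5,1,0,0,0,0]]' 50; python3 -m crank '[[1,1.3,0.5,0,0,0,0],[1,0,0,1.8,0,0,0],[1,0,0,1.8,0,0,0],[1,0,0,1.4,0,0,0],[1,0,0,0,0,0,0]]'; python3 -c "
from h import *
f,T=snap('wrist','w5')
cv2.imwrite('pics/c9.png',cv2.resize(f[90:240,240:400],None,fx=5,fy=5,interpolation=cv2.INTER_CUBIC)[:600+150])"
```

```text
time_s: 7.52
tcp_pos: [0.5278, 0.0094, 0.167]
ee_rot: [-3.141, -0.001, 1.888]
ft_force: [0.1, 0.4, -0.6]
opening: 0.0235
time_s: 8.15
tcp_pos: [0.5284, 0.0186, 0.116]
ee_rot: [-3.139, 0.0, 1.883]
ft_force: [0.4, 0.5, -0.8]
opening: 0.0237
```

View pics/w5.png

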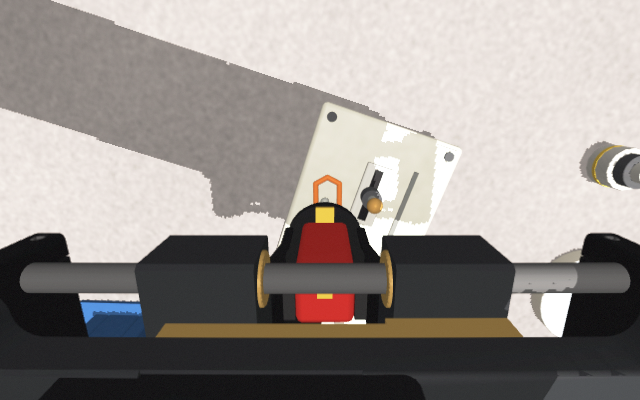

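View pics/c9.png

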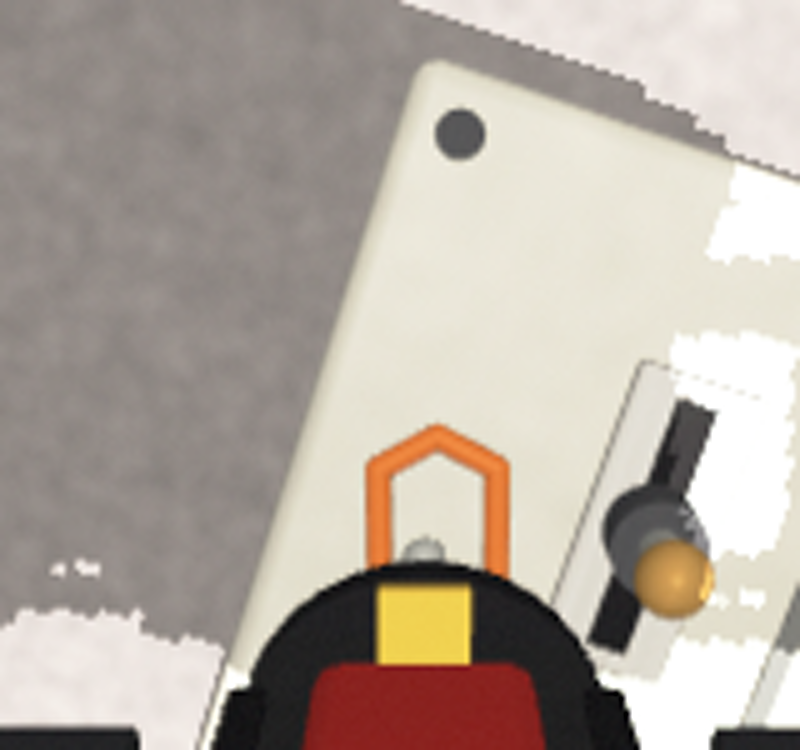

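```bash
python3 - <<'E'
from h import *
np.set_printoptions(precision=4,suppress=True)
T=np.load('pics/w5.npy'); Ti=np.linalg.inv(T)
c9=lambda u,v:(240+(u+.5)/5-.5,90+(v+.5)/5-.5)
for n,p,z in [('apex outer',(437,424),.036),('apex mid',(437,438),.036),('apex inner',(437,452),.036),('Lcorner',(378,468),.036),('Rcorner',(498,468),.036),('Lside',(379,560),.036),('Rside',(497,560),.036),('ball',(673,578),.045),('toe tip',(424,540),T[2,3]-.0486)]:
    X=onz('wrist',c9(*p),z,T); print(n,X,'tool',Ti[:3]@np.r_[X,1])
E
```

```text
apex outer [0.5235 0.04   0.036 ] tool [0.0219 0.0022 0.0799]
apex mid [0.5241 0.038  0.036 ] tool [0.0198 0.0022 0.0799]
apex inner [0.5248 0.0359 0.036 ] tool [0.0176 0.0022 0.0799]
Lcorner [0.517  0.0308 0.036 ] tool [ 0.0151 -0.0068  0.08  ]
Rcorner [0.5344 0.0364 0.036 ] tool [0.0151 0.0114 0.0799]
Lside [0.5216 0.0169 0.036 ] tool [ 0.0005 -0.0068  0.08  ]
Rside [0.5389 0.0225 0.036 ] tool [0.0005 0.0115 0.0799]
ball [0.5636 0.0304 0.045 ] tool [0.0004 0.0373 0.0708]
toe tip [0.5245 0.0308 0.0674] tool [0.0128 0.0002 0.0486]
```

```bash
python3 -m crank '[[1,0,0.2,0,0,0,0],[1,0,0,0.8,0,0,0],[1,0,0,0.8,0,0,0],[1,0,0,0.7,0,0,0],[1,0,0,0.7,0,0,0],[1,0,0,0.7,0,0,0],[1,0,0,0,0,0,0]]' 50; python3 -c "
from h import *
f,T=snap('wrist','w6')
cv2.imwrite('pics/c10.png',cv2.resize(f[120:240,240:400],None,fx=5,fy=5,interpolation=cv2.INTER_CUBIC)[:600+150])
f,T=snap('side','s6')
cv2.imwrite('pics/c11.png',cv2.resize(f[150:270,280:400],None,fx=5,fy=5,interpolation=cv2.INTER_CUBIC)[:600+150])"
```

```text
time_s: 9.07
tcp_pos: [0.5309, 0.0202, 0.0799]
ee_rot: [-3.14, 0.0, 1.884]
ft_force: [0.4, -1.2, -1.1]
opening: 0.0237
```

View pics/c10.png

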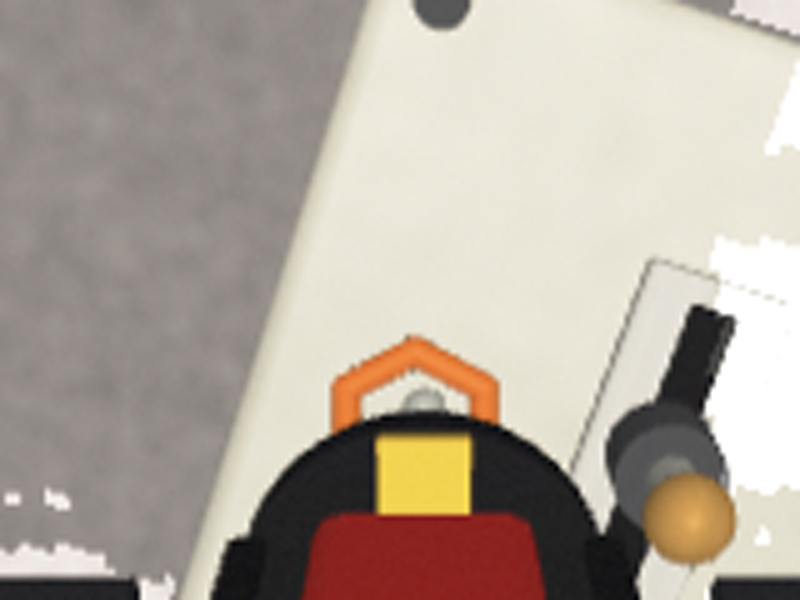

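View pics/c11.png

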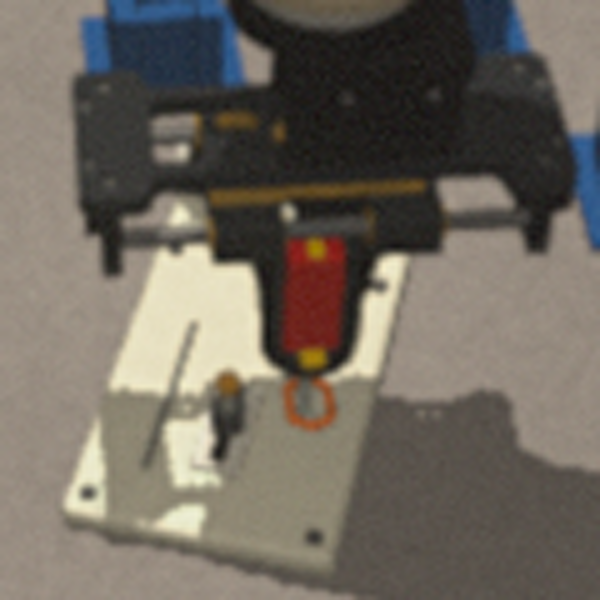

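Toe tip at (425,400) sits inside the orange loop, below the wire. I'll pull outward gently and watch the force.

```bash
python3 -m crank '[[1,0.5,0,0,0,0,0],[1,0.4,0,0,0,0,0],[1,0,0,0,0,0,0]]' 55;python3 -m crank '[[1,0.3,0,0,0,0,0],[1,0,0,0,0,0,0]]';python3 -m crank '[[1,0.3,0,0,0,0,0],[1,0,0,0,0,0,0]]';python3 -m crank '[[1,0.3,0,0,0,0,0],[1,0,0,0,0,0,0]]'; python3 -c "
from h import *
f,T=snap('wrist','w7')
cv2.imwrite('pics/c12.png',cv2.resize(f[120:240,240:400],None,fx=5,fy=5,interpolation=cv2.INTER_CUBIC)[:600+150])"
```

```text
time_s: 9.55
tcp_pos: [0.5285, 0.0295, 0.0807]
ee_rot: [3.141, -0.0, 1.885]
ft_force: [0.3, 0.2, -0.9]
opening: 0.0237
time_s: 9.8
tcp_pos: [0.5276, 0.032, 0.0806]
ee_rot: [3.142, -0.0, 1.884]
ft_force: [-0.9, -0.7, -0.8]
opening: 0.0234
time_s: 10.05
tcp_pos: [0.5268, 0.0344, 0.0806]
ee_rot: [3.142, 0.001, 1.884]
ft_force: [0.3, -2.0, -1.1]
opening: 0.024
time_s: 10.3
tcp_pos: [0.5257, 0.0374, 0.0806]
ee_rot: [-3.142, 0.0, 1.884]
ft_force: [0.8, -2.0, -1.2]
opening: 0.0237
```

View pics/c12.png

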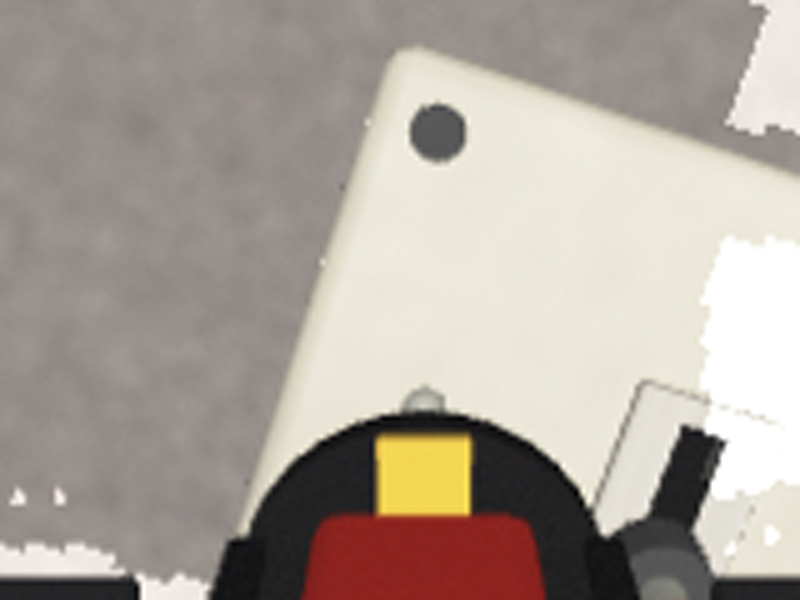

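```bash
python3 -m crank '[[1,0.4,0,0,0,0,0],[1,0.4,0,0,0,0,0],[1,0.4,0,0,0,0,0],[1,0.2,0,0,0,0,0],[1,0,0,0,0,0,0],[1,0,0,0,0,0,0]]';python3 -m crank '[[1,0.3,0,0,0,0,0],[1,0.3,0,0,0,0,0],[1,0,0,0,0,0,0],[1,0,0,0,0,0,0]]'; python3 -c "
from h import *
f,T=snap('wrist','w8')
cv2.imwrite('pics/c13.png',cv2.resize(f[120:240,240:400],None,fx=5,fy=5,interpolation=cv2.INTER_CUBIC)[:600+150])
f,T=snap('side','s8')
cv2.imwrite('pics/c14.png',cv2.resize(f[150:270,280:400],None,fx=5,fy=5,interpolation=cv2.INTER_CUBIC)[:600+150])
for i in range(4): print(ctrl.get_obs()['ft_force'],ctrl.get_obs()['moment'])"
```

```text
time_s: 11.1
tcp_pos: [0.5215, 0.0505, 0.0806]
ee_rot: [-3.142, 0.0, 1.884]
ft_force: [1.0, -4.7, -1.6]
opening: 0.0238
time_s: 11.6
tcp_pos: [0.5196, 0.0563, 0.0806]
ee_rot: [3.142, 0.0, 1.884]
ft_force: [2.1, -5.5, -1.3]
opening: 0.0236
[ 1.02108875 -4.5605194  -1.00720991] [-1.43261805 -0.4580332   0.03790839]
[ 1.02108875 -4.5605194  -1.00720991] [-1.43261805 -0.4580332   0.03790839]
[ 1.02108875 -4.5605194  -1.00720991] [-1.43261805 -0.4580332   0.03790839]
[ 1.02108875 -4.5605194  -1.00720991] [-1.43261805 -0.4580332   0.03790839]
```

View pics/c13.png

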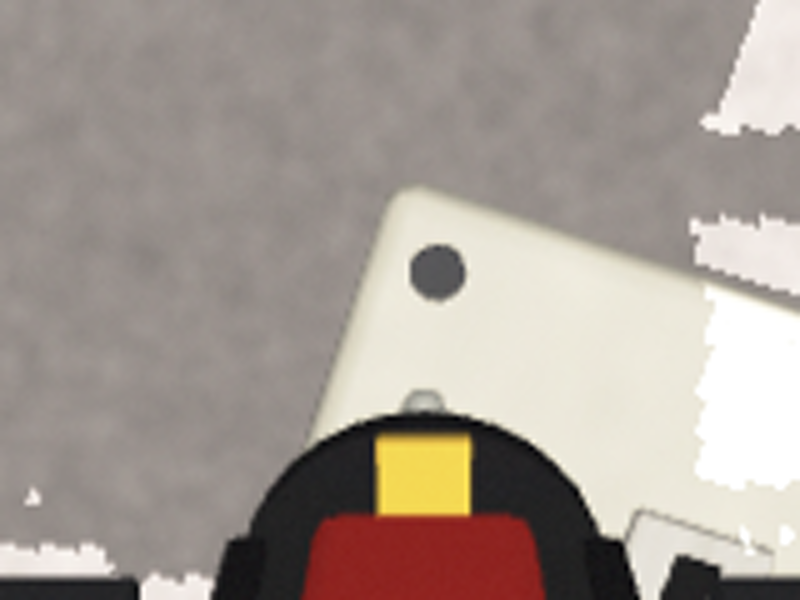

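View pics/c14.png

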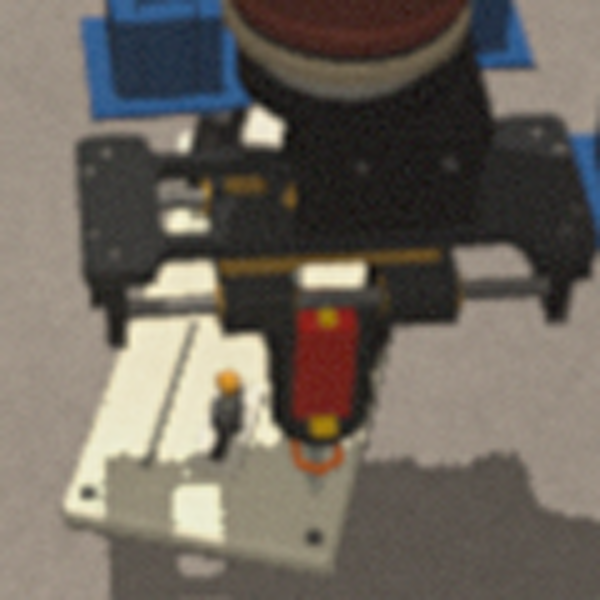

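```bash
python3 -m crank '[[1,0,0,-0.5,0,0,0],[1,0,0,-0.7,0,0,0],[1,0,0,-0.7,0,0,0],[1,0,0,-0.7,0,0,0],[1,0,0,-0.7,0,0,0],[1,0,0,-0.7,0,0,0],[1,0,0,0,0,0,0]]'; python3 -c "
from h import *
f,T=snap('wrist','w9')
cv2.imwrite('pics/c15.png',cv2.resize(f[120:240,240:400],None,fx=5,fy=5,interpolation=cv2.INTER_CUBIC)[:600+150])
f,T=snap('side','s9')
cv2.imwrite('pics/c16.png',cv2.resize(f[150:270,280:400],None,fx=5,fy=5,interpolation=cv2.INTER_CUBIC)[:600+150])
from plan import *
o=ctrl.get_obs();print(o['ft_force'],o['tcp_pos'])
pin=np.array([.562,-.0793]); r=.143-.0009
w=[(pin[0]+r*np.cos(np.radians(a)),pin[1]+r*np.sin(np.radians(a)),o['tcp_pos'][2],a,1) for a in (106,103,100,97,94,91.5,89.3)]
print(w[-1]); plan(w)"
```

```text
time_s: 12.58
tcp_pos: [0.5196, 0.0561, 0.1208]
ee_rot: [3.142, 0.0, 1.884]
ft_force: [1.7, -5.3, -3.0]
opening: 0.0236
[ 1.61637096 -4.76795209 -2.05872248] [0.51949203 0.05606338 0.12046686]
(np.float64(0.5637360358186887), np.float64(0.06278939502875021), np.float64(0.12046686082125947), 89.3, 1)
[0.01, 0.36, -0.0] [-0.0, 0.0, 1.9]
[-0.02, 0.74, -0.0] [-0.0, 0.0, 3.0]
[-0.02, 0.74, -0.0] [-0.0, 0.0, 3.0]
[-0.02, 0.75, -0.0] [-0.0, 0.0, 3.0]
[-0.02, 0.74, -0.0] [-0.0, 0.0, 3.0]
[-0.01, 0.62, -0.0] [-0.0, 0.0, 2.5]
[-0.01, 0.54, -0.0] [-0.0, 0.0, 2.2]
```

View pics/c15.png

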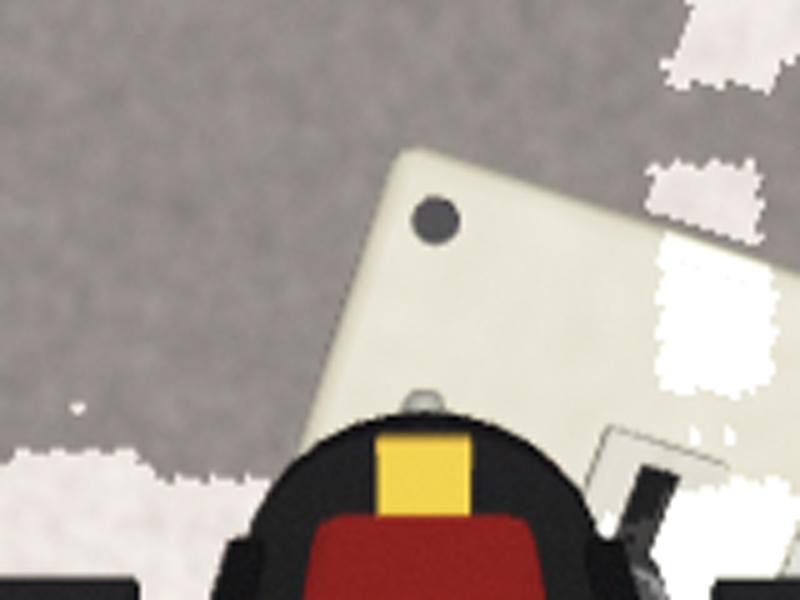

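View pics/c16.png

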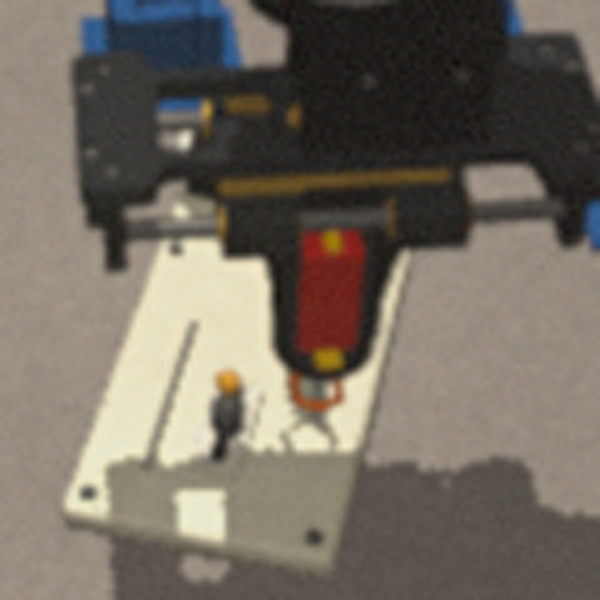

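```bash
python3 -m crank '[[1,0,0.4,0,0,0,1.9],[1,0,0.7,0,0,0,3],[1,0,0.7,0,0,0,3],[1,0,0.75,0,0,0,3],[1,0,0.75,0,0,0,3],[1,0,0.6,0,0,0,2.5],[1,0,0.6,0,0,0,2.2],[1,0,0,0,0,0,0]]'; python3 -c "
from h import *
f,T=snap('wrist','w10')
cv2.imwrite('pics/c17.png',cv2.resize(f[120:240,240:400],None,fx=5,fy=5,interpolation=cv2.INTER_CUBIC)[:600+150])
f,T=snap('side','s10')
cv2.imwrite('pics/c18.png',cv2.resize(f[180:270,290:390],None,fx=6.5,fy=6.5,interpolation=cv2.INTER_CUBIC)[:600+150])
f,T=snap('top','t10')
cv2.imwrite('pics/c19.png',f[150:270,250:450].repeat(4,0).repeat(4,1))
o=ctrl.get_obs();print(o['ft_force'],o['tcp_pos'],o['ee_rot'])"
```

```text
time_s: 13.68
tcp_pos: [0.5633, 0.0634, 0.1199]
ee_rot: [-3.14, 0.001, 1.558]
ft_force: [-0.3, -5.3, -2.8]
opening: 0.0234
[ 0.02486243 -5.05048276 -2.74409953] [0.56308984 0.06333544 0.11993318] [-3.13991019e+00  1.08087210e-03  1.55904718e+00]
```

View pics/c17.png

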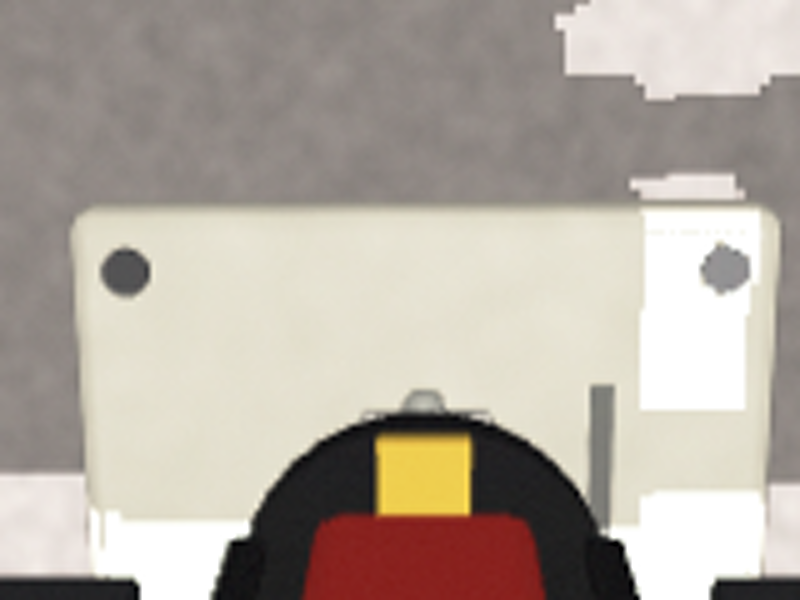

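View pics/c18.png

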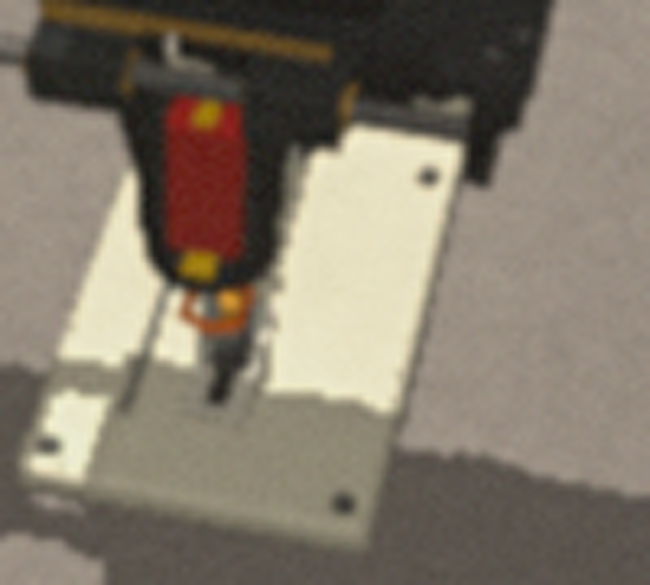

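View pics/c19.png

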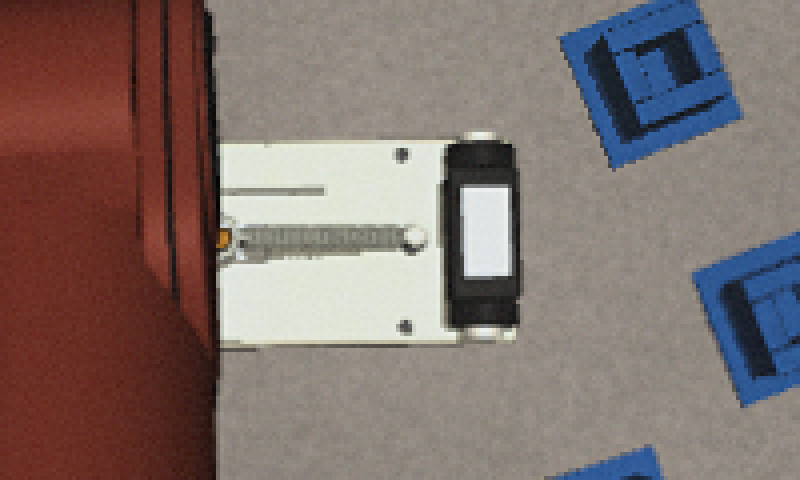

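```bash
python3 -c "
from h import *
f=cv2.imread('pics/t10.png')
cv2.imwrite('pics/c20.png',cv2.resize(f[195:225,295:365],None,fx=11,fy=11,interpolation=cv2.INTER_CUBIC))
np.set_printoptions(precision=2,suppress=True)
b=np.array([.5635,.0305,.045]); pin=np.array([.562,-.0793,.036]); u=np.array([np.cos(np.radians(89.3)),np.sin(np.radians(89.3)),0])
print(proj('top',[b,pin]))
for th,e in((.24,.1138),):
  for k in (-11,0,11): print(k,proj('top',[pin+u*(e+k/1e3)*np.cos(th)+[0,0,(e+k/1e3)*np.sin(th)]]))
"
```

```text
[[304.7  209.03]
 [353.25 208.8 ]]
-11 [[308.9  208.48]]
0 [[304.04 208.44]]
11 [[299.15 208.41]]
```

View pics/c20.png

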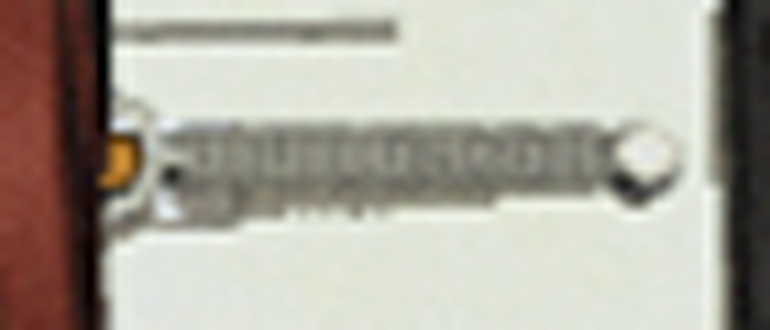

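Top crop: the brass ball shows inside the steel eye, with the ring roughly concentric, and the spring runs straight along the axis. I'll lower it.

```bash
python3 -m crank '[[1,0,0,0.5,0,0,0],[1,0,0,0.5,0,0,0],[1,0,0,0.5,0,0,0],[1,0,0,0.5,0,0,0],[1,0,0,0,0,0,0]]'; python3 -m crank '[[1,0,0,0.5,0,0,0],[1,0,0,0.5,0,0,0],[1,0,0,0.5,0,0,0],[1,0,0,0.5,0,0,0],[1,0,0,0,0,0,0],[1,0,0,0,0,0,0]]';  python3 -c "
from h import *
f,T=snap('side','s11')
cv2.imwrite('pics/c21.png',cv2.resize(f[180:270,290:390],None,fx=6.5,fy=6.5,interpolation=cv2.INTER_CUBIC)[:600+150])
f,T=snap('top','t11')
cv2.imwrite('pics/c22.png',cv2.resize(f[195:225,295:365],None,fx=11,fy=11,interpolation=cv2.INTER_CUBIC))
o=ctrl.get_obs();print(o['ft_force'],o['tcp_pos'],o['ee_rot'])"
```

```text
time_s: 14.45
tcp_pos: [0.5629, 0.0635, 0.0997]
ee_rot: [-3.14, 0.001, 1.559]
ft_force: [0.2, -4.1, -1.6]
opening: 0.0236
time_s: 15.2
tcp_pos: [0.5633, 0.0636, 0.0804]
ee_rot: [-3.141, 0.0, 1.559]
ft_force: [-0.2, -4.8, -0.2]
opening: 0.0237
[-0.39834099 -5.49315693 -0.25420884] [0.56330121 0.063662   0.08038064] [-3.14052037e+00  3.86109659e-04  1.55923731e+00]
```

View pics/c21.png

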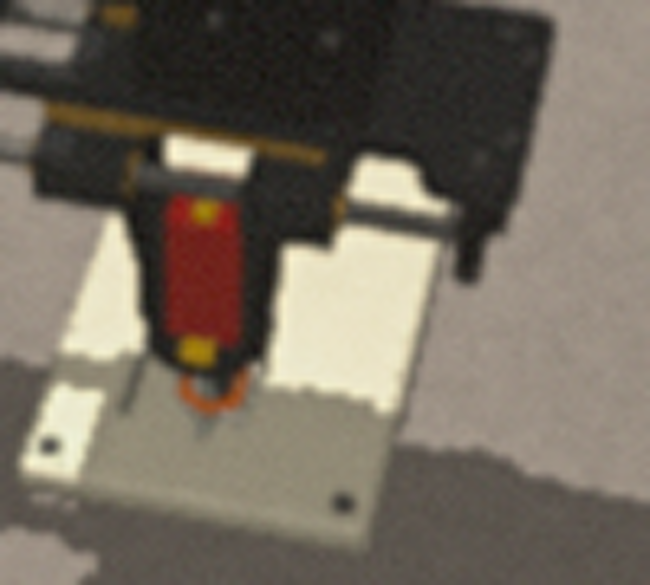

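View pics/c22.png

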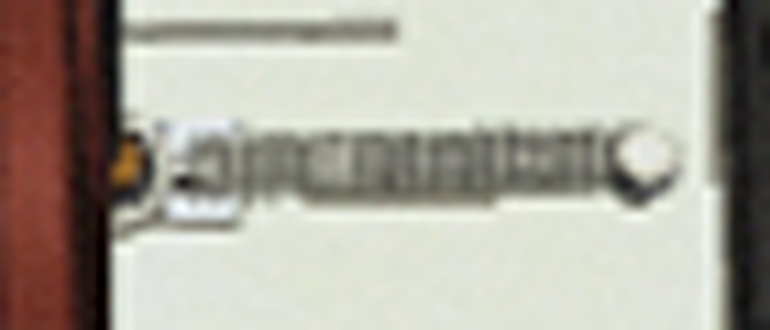

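```bash
python3 -c "
from h import *
np.set_printoptions(precision=1,suppress=True)
pin=np.array([.562,-.0793,.036]); u=np.array([np.cos(np.radians(89.3)),np.sin(np.radians(89.3)),0])
for th in (0,.08,.155): print(th,(proj('side',[pin+u*.149*np.cos(th)+[0,0,.149*np.sin(th)]])-[290,180])*6.5)
print((proj('side',[pin+u*.149*np.cos(.24)+[0,0,.149*np.sin(.24)]])-[290,180])*6.5)
"
```

```text
0 [[200.1 407.2]]
0.08 [[200.7 382.6]]
0.155 [[202.  357.2]]
[[204.2 326.1]]
```

Eye dropped: the loop apex is at about (213,405) in the crop, against 407 predicted for level. Now I'll relax the pull so the post takes the load.

```bash
python3 -m crank '[[1,-0.2,0,0,0,0,0],[1,-0.2,0,0,0,0,0],[1,-0.2,0,0,0,0,0],[1,-0.2,0,0,0,0,0],[1,0,0,0,0,0,0],[1,0,0,0,0,0,0]]'; python3 -m crank '[[1,-0.2,0,0,0,0,0],[1,0,0,0,0,0,0],[1,0,0,0,0,0,0]]';python3 -m crank '[[1,-0.2,0,0,0,0,0],[1,-0.2,0,0,0,0,0],[1,0,0,0,0,0,0]]'; python3 -c "
from h import *
f,T=snap('wrist','w12')
cv2.imwrite('pics/c23.png',cv2.resize(f[120:240,240:400],None,fx=5,fy=5,interpolation=cv2.INTER_CUBIC)[:600+150])
f,T=snap('side','s12')
cv2.imwrite('pics/c24.png',cv2.resize(f[180:270,290:390],None,fx=6.5,fy=6.5,interpolation=cv2.INTER_CUBIC)[:600+150])"
```

```text
time_s: 16.05
tcp_pos: [0.5637, 0.0566, 0.0805]
ee_rot: [-3.142, -0.0, 1.56]
ft_force: [0.3, -1.0, -0.9]
opening: 0.0238
time_s: 16.42
tcp_pos: [0.5636, 0.054, 0.0806]
ee_rot: [-3.142, -0.0, 1.559]
ft_force: [-0.3, -0.0, -0.6]
opening: 0.0235
time_s: 16.8
tcp_pos: [0.5636, 0.0497, 0.0806]
ee_rot: [-3.142, 0.0, 1.559]
ft_force: [0.2, 1.1, -1.2]
opening: 0.0237
```

View pics/c23.png

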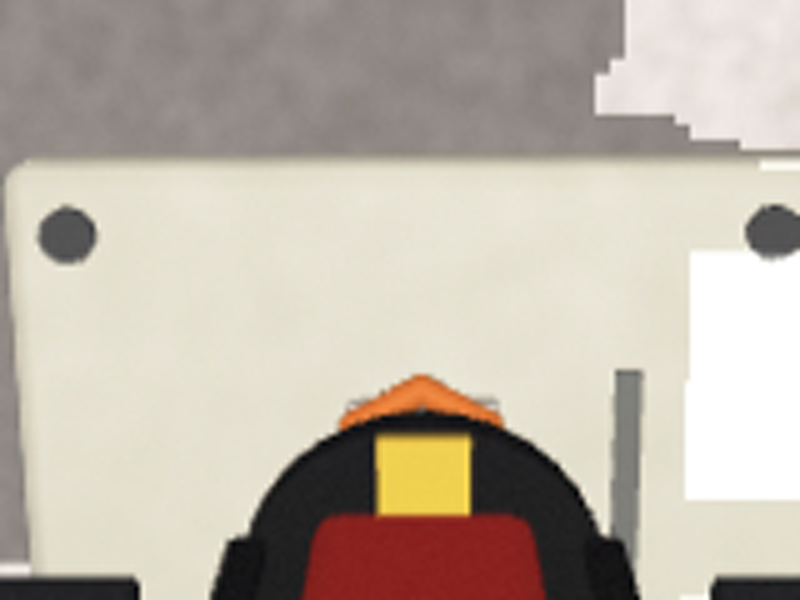

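View pics/c24.png

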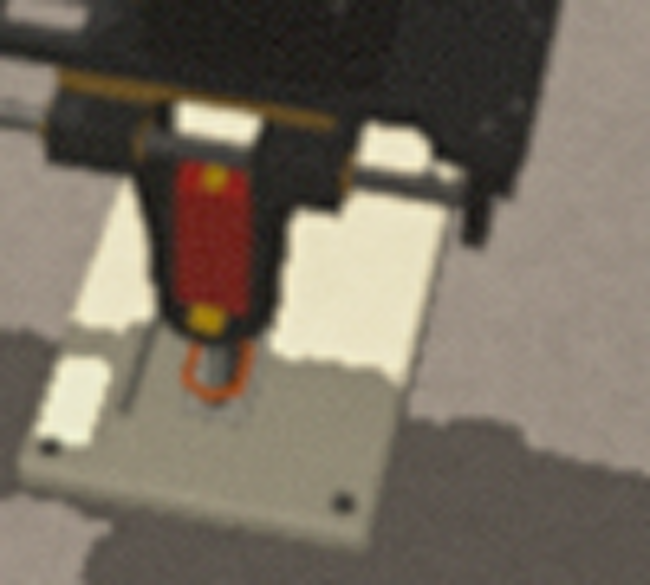

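```bash
python3 -c "
from h import *
np.set_printoptions(precision=4,suppress=True)
T=np.load('pics/w12.npy');Ti=np.linalg.inv(T)
for v in (374,388): 
  X=onz('wrist',(240+(422.5)/5-.5,120+(v+.5)/5-.5),.036,T); print(X,Ti[:3]@np.r_[X,1])
o=ctrl.get_obs(); print(o['ft_force'],o['tcp_pos'])"
```

```text
[0.5638 0.0658 0.036 ] [ 0.0161 -0.      0.0446]
[0.5638 0.0639 0.036 ] [ 0.0142 -0.      0.0446]
[ 0.1858 -0.7447 -0.7928] [0.5636 0.05   0.0806]
```

```bash
python3 -m crank '[[1,-0.25,0,0,0,0,0],[1,-0.2,0,0,0,0,0],[1,0,0,0,0,0,0],[1,0,0,0,0,0,0]]'; python3 -c "
from h import *
f,T=snap('wrist','w13')
cv2.imwrite('pics/c25.png',cv2.resize(f[140:240,240:400],None,fx=5,fy=5,interpolation=cv2.INTER_CUBIC)[:600+150])"
```

```text
time_s: 17.4
tcp_pos: [0.5635, 0.0455, 0.0806]
ee_rot: [-3.142, -0.0, 1.559]
ft_force: [0.3, -1.0, -0.8]
opening: 0.0239
```

View pics/c25.png

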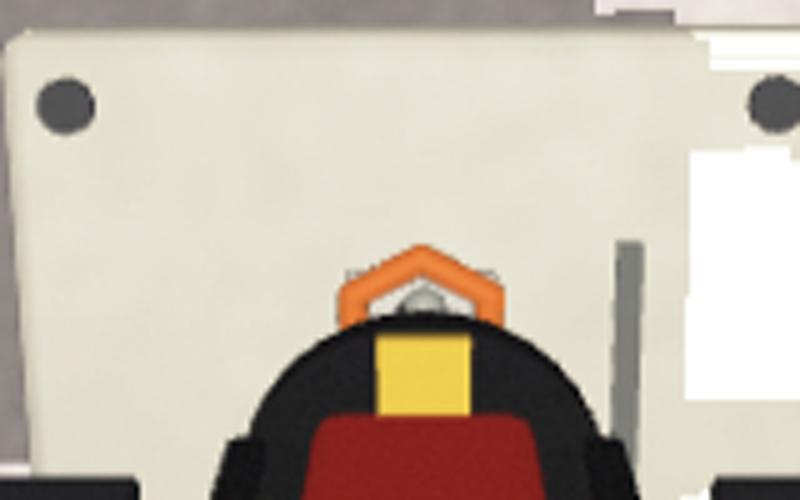

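```bash
python3 -m crank '[[1,-0.1,0,0,0,0,0],[1,0,0,-0.3,0,0,0],[1,0,0,-0.4,0,0,0],[1,0,0,-0.4,0,0,0],[1,0,0,-0.4,0,0,0],[1,0,0,0,0,0,0]]'; python3 -c "
from h import *
f,T=snap('wrist','w14')
cv2.imwrite('pics/c26.png',cv2.resize(f[140:240,240:400],None,fx=5,fy=5,interpolation=cv2.INTER_CUBIC)[:600+150])
f,T=snap('side','s14')
cv2.imwrite('pics/c27.png',cv2.resize(f[180:270,290:390],None,fx=6.5,fy=6.5,interpolation=cv2.INTER_CUBIC)[:600+150])"
```

```text
time_s: 18.2
tcp_pos: [0.5638, 0.0446, 0.096]
ee_rot: [3.141, -0.0, 1.56]
ft_force: [-0.4, -0.2, -1.2]
opening: 0.0236
```

View pics/c26.png

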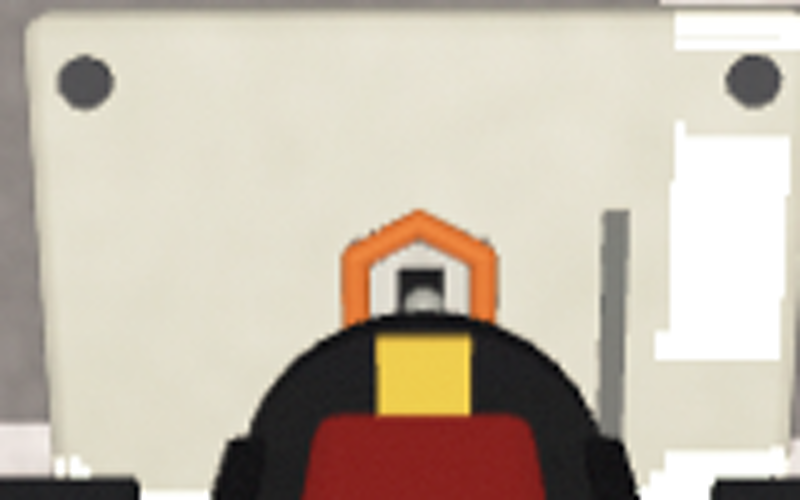

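View pics/c27.png

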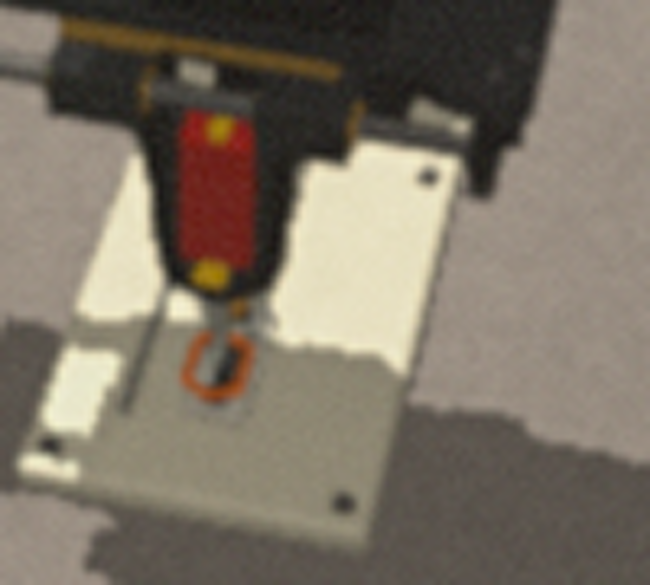

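```bash
python3 -m crank '[[1,0,0,-0.5,0,0,0],[1,0,0,-1,0,0,0],[1,0,0,-1.5,0,0,0],[1,0,0,-2,0,0,0],[1,0,0,-2,0,0,0],[1,0,0,-1,0,0,0],[1,0,0,0,0,0,0]]'; python3 -c "
from h import *
f,T=snap('wrist','w15')
f,T=snap('side','s15')
cv2.imwrite('pics/c28.png',cv2.resize(f[180:270,290:390],None,fx=6.5,fy=6.5,interpolation=cv2.INTER_CUBIC)[:600+150])
from plan import *
plan([(.5165,-.296,.176,107.2,10)])"
```

```text
time_s: 19.18
tcp_pos: [0.564, 0.0446, 0.1764]
ee_rot: [3.14, -0.001, 1.56]
ft_force: [-0.3, 0.0, -2.2]
opening: 0.0239
[-3.41, -0.43, -0.01] [-0.0, 0.0, -1.8]
[-3.4, -0.54, -0.01] [-0.0, -0.0, -1.8]
[-3.38, -0.64, -0.01] [-0.0, -0.0, -1.8]
[-3.35, -0.75, -0.01] [-0.0, -0.0, -1.8]
[-3.33, -0.85, -0.01] [-0.0, -0.0, -1.8]
[-3.3, -0.96, -0.01] [-0.0, -0.0, -1.8]
[-3.27, -1.06, -0.01] [-0.0, -0.0, -1.8]
[-3.24, -1.16, -0.0] [-0.0, -0.0, -1.7]
[-3.2, -1.26, -0.01] [-0.0, -0.0, -1.8]
[-3.15, -1.36, -0.0] [-0.0, -0.0, -1.7]
```

View pics/c28.png

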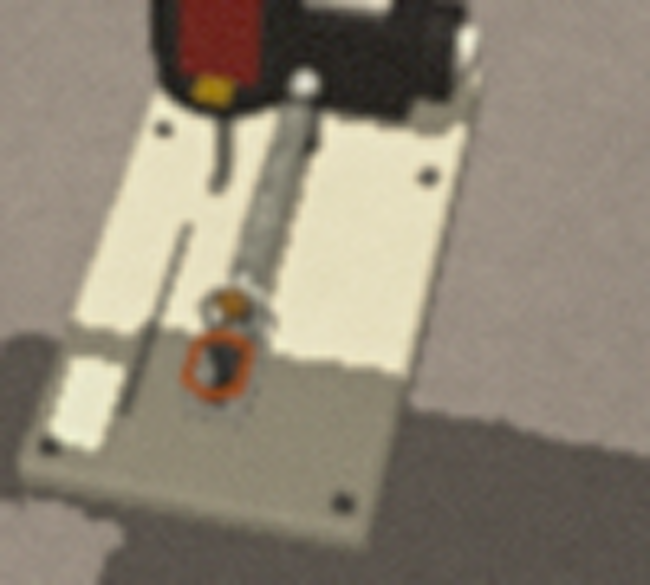

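The eye is round the post with the ball standing through it, and the puller is free. Returning to the stand.

```bash
python3 -m crank '[[1,-1.7,-0.2,0,0,0,-0.9],[1,-3.4,-0.5,0,0,0,-1.8],[1,-3.4,-0.5,0,0,0,-1.8],[1,-3.4,-0.6,0,0,0,-1.8],[1,-3.4,-0.7,0,0,0,-1.8],[1,-3.3,-0.9,0,0,0,-1.8],[1,-3.3,-1,0,0,0,-1.8],[1,-3.3,-1,0,0,0,-1.8]]'; python3 -m crank '[[1,-3.2,-1.2,0,0,0,-1.8],[1,-3.2,-1.3,0,0,0,-1.8],[1,-1.4,-0.6,0,0,0,-0.7],[1,0,0,0,0,0,0],[1,0,0,0,0,0,0]]';python3 -c "
from h import *
f,T=snap('wrist','w16')
cv2.imwrite('pics/c29.png',cv2.resize(f[110:230,250:410],None,fx=5,fy=5,interpolation=cv2.INTER_CUBIC)[:600+150])
from plan import *
plan([(.5165,-.296,.12,107.2,1)])"
```

```text
time_s: 20.27
tcp_pos: [0.532, -0.2128, 0.1747]
ee_rot: [-3.14, -0.0, 1.796]
ft_force: [0.2, -0.6, -1.4]
opening: 0.0238
time_s: 20.9
tcp_pos: [0.522, -0.294, 0.175]
ee_rot: [-3.141, -0.001, 1.871]
ft_force: [0.4, 0.1, -0.9]
opening: 0.0236
[-0.05, -0.6, 5.51] [-0.0, -0.0, 0.0]
```

View pics/c29.png

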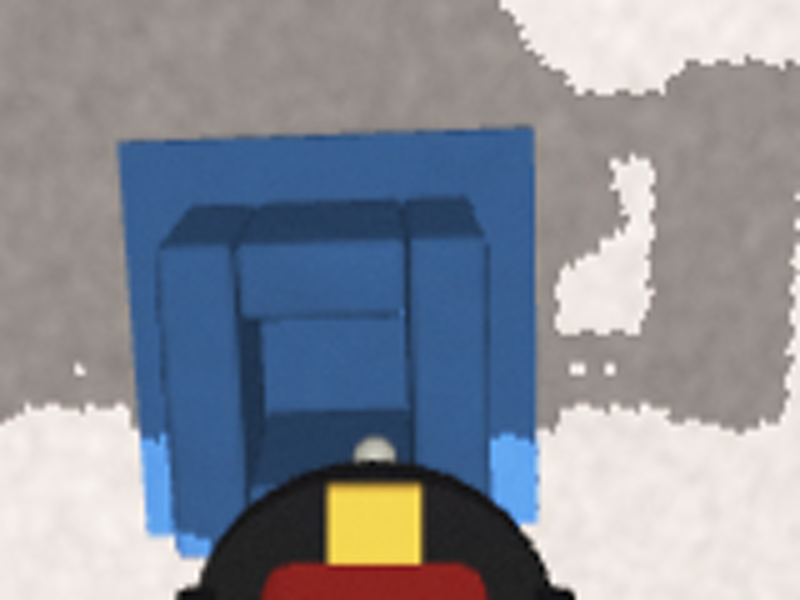

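```bash
python3 -c "
from h import *
T=np.load('pics/w16.npy');Ti=np.linalg.inv(T)
for p in ((160,246),(485,240)):
  X=onz('wrist',(250+(p[0]+.5)/5-.5,110+(p[1]+.5)/5-.5),.056,T); print(X,Ti[:3]@np.r_[X,1])
from plan import *
plan([(.5158,-.2968,.12,107.2,1)])"
```

```text
[ 0.47852968 -0.27870827  0.056     ] [ 0.02731749 -0.03689636  0.11900597]
[ 0.53192668 -0.26110572  0.056     ] [0.02836008 0.01931752 0.11896905]
[-0.1, -0.7, 5.51] [-0.0, -0.0, 0.0]
```

```bash
python3 -m crank '[[1,-0.15,-0.75,0,0,0,0],[1,0,0,2,0,0,0],[1,0,0,2,0,0,0],[1,0,0,1.5,0,0,0],[1,0,0,1.5,0,0,0],[1,0,0,1.5,0,0,0],[1,0,0,1,0,0,0],[1,0,0,0,0,0,0]]'; python3 -c "
from h import *
f,T=snap('wrist','w17')
cv2.imwrite('pics/c30.png',cv2.resize(f[110:230,250:410],None,fx=5,fy=5,interpolation=cv2.INTER_CUBIC)[:600+150])"
```

```text
time_s: 21.95
tcp_pos: [0.5147, -0.2986, 0.0798]
ee_rot: [-3.14, -0.001, 1.87]
ft_force: [0.4, -0.6, -1.7]
opening: 0.0236
```

View pics/c30.png

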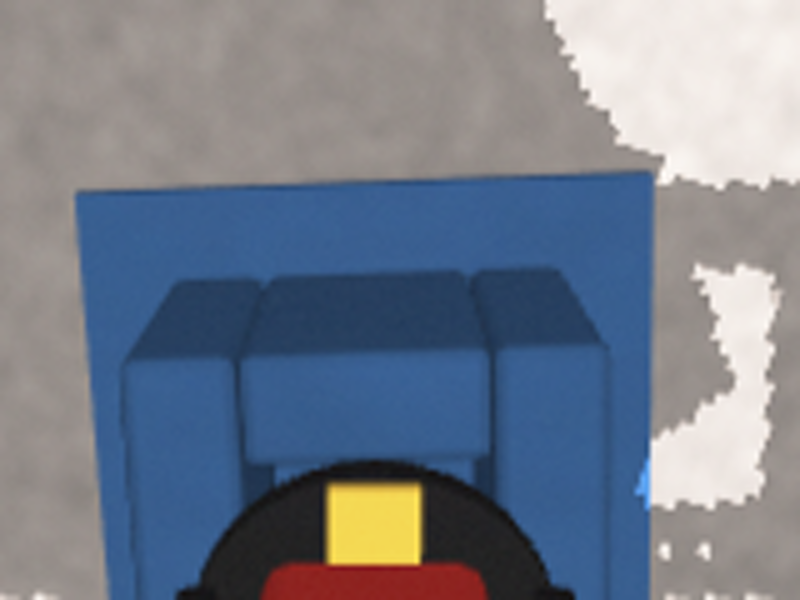

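```bash
python3 -m crank '[[1,0,0,0.5,0,0,0],[1,0,0,0.4,0,0,0],[1,0,0,0.25,0,0,0],[1,0,0,0,0,0,0]]';python3 -m crank '[[1,0,0,0.05,0,0,0],[1,0,0,0,0,0,0]]'
```

```text
time_s: 22.5
tcp_pos: [0.515, -0.2987, 0.0689]
ee_rot: [-3.141, -0.0, 1.87]
ft_force: [1.0, -0.1, -1.7]
opening: 0.0238
time_s: 22.75
tcp_pos: [0.5152, -0.2988, 0.0686]
ee_rot: [3.142, 0.0, 1.87]
ft_force: [-0.5, -0.7, -0.7]
opening: 0.0235
```

```bash
python3 -m crank '[[1,0,0,0.05,0,0,0],[1,0,0,0.05,0,0,0],[1,0,0,0,0,0,0]]';python3 -m crank '[[0.65,0,0,0,0,0,0],[0.6,0,0,0,0,0,0],[0.4,0,0,0,0,0,0],[0,0,0,0,0,0,0],[0,0,0,0,0,0,0],[0,0,0,0,0,0,0]]'
```

```text
time_s: 23.12
tcp_pos: [0.5151, -0.2988, 0.0676]
ee_rot: [3.142, 0.0, 1.87]
ft_force: [-0.2, 0.5, -0.2]
opening: 0.0237
time_s: 23.88
tcp_pos: [0.5151, -0.2988, 0.0676]
ee_rot: [-3.142, 0.0, 1.87]
ft_force: [-0.0, -1.1, -1.1]
opening: 0.0667
```

```bash
python3 -m crank '[[0,0,0,0,0,0,0],[0,0,0,-1,0,0,0],[0,0,0,-3,0,0,0],[0,0,0,-4,0,0,0],[0,0,0,-5,0,0,0],[0,0,0,-3,0,0,0],[0,0,0,-1,0,0,0],[0,0,0,0,0,0,0]]'; python3 -m crank '[[0,-2,0,0,0,0,0],[0,-3,0,0,0,0,0],[0,-2,0,0,0,0,0],[0,0,0,0,0,0,0]]';python3 -c "
from h import *
f,T=snap('wrist','w18')
f,T=snap('side','s18'); a=cv2.resize(f[100:270,280:440],None,fx=3.4,fy=3.4,interpolation=cv2.INTER_CUBIC); cv2.imwrite('pics/c31.png',a)
f,T=snap('top','t18'); cv2.imwrite('pics/c32.png',cv2.resize(f[150:270,265:465],None,fx=4,fy=4,interpolation=cv2.INTER_CUBIC))"
```

```text
time_s: 24.88
tcp_pos: [0.5152, -0.2987, 0.2376]
ee_rot: [3.141, 0.0, 1.87]
ft_force: [-0.5, 0.2, -0.8]
opening: 0.0872
time_s: 25.38
tcp_pos: [0.5347, -0.3667, 0.2355]
ee_rot: [-3.138, -0.001, 1.868]
ft_force: [0.4, 0.0, -0.9]
opening: 0.087
```

View pics/w18.png

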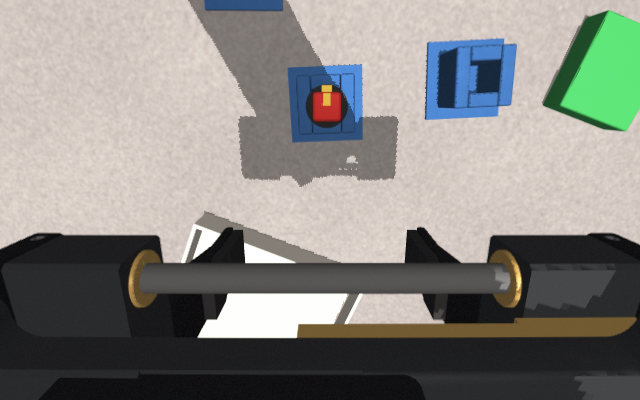

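View pics/c31.png

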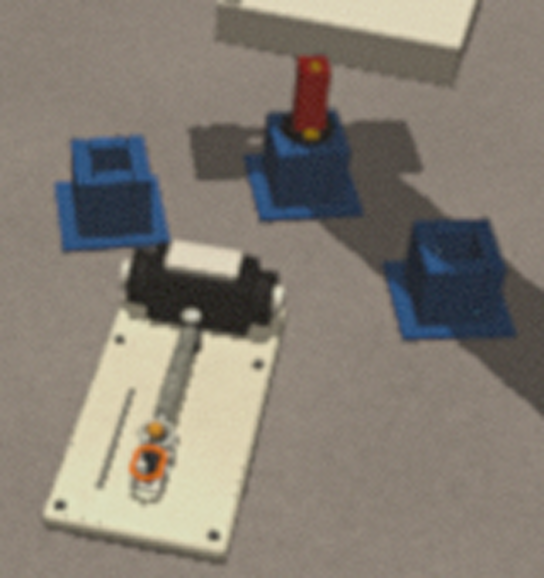

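View pics/c32.png

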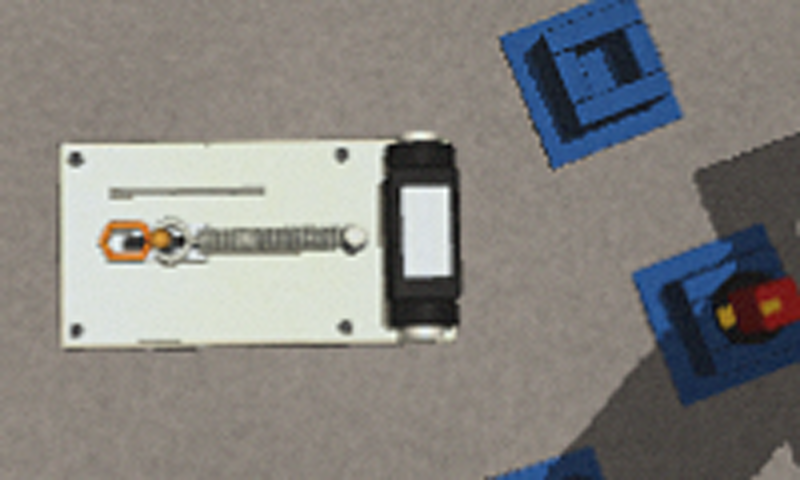

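```bash
python3 -c "
from h import *
T=np.load('pics/w18.npy'); print(onz('wrist',(327,106),.118,T)) 
print(ctrl.get_obs()['joint_vel'])
print(ctrl.job_done())"
```

```text
[ 0.51561678 -0.29767958  0.118     ]
[-0.00976877 -0.0103989  -0.00056461 -0.00354091 -0.00093618  0.00082777
  0.0022334 ]
the job is handed in; nothing more can be done
None
```

The hook eye is round the post's neck, the puller is back in its own stand (the one farthest right), and the job is handed in at about 25.5 s. No verdict was reported.

**What I did:**
1. I gripped the red puller, lowered its toe into the orange loop and pulled about 24 mm of stretch at roughly 5.3 N. I measured no more than about 5.9 N on the wrist.
2. I lifted the spring, swung it over the ball, which I had found by sight near the slot's middle, and lowered it.
3. I eased off until the post carried the spring, lifted the toe out and returned the puller.

**Last checks:**
- **Spring:** in the top and side pictures the spring lies straight and level, with the ball standing in the eye's outer corner. The eye's centre measured about 5.5 mm short of the post's axis, against 5 mm expected. The pull on the puller fell to about zero while the loop stayed out. I could not read the post's own load directly.
- **Puller:** it stands upright and free, with its top at (0.516, -0.298) and the stand's axis at about (0.515, -0.297), so about 1 mm off. The gripper is open and well clear.
- **Bystanders:** nothing touched them that I could tell, and the slide box showed no shift in the last wrist view. I did not check the bottle, objective or dish again at the end.

The stand position and the lateral fit of the puller disagreed between views by 1 to 2 mm, within the calibration. No check failed.

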